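# Dry and sort rinsed clock parts in a bowl of drying balls

## Task

Dry the rinsed brass clock parts: put every part from the rinse dish into the bowl of ceramic drying balls, then stir parts and balls with the wooden rod, about three full wide rounds either way with its foot close to the bottom of the bowl. Finish with the rod standing back in its block and the parts lifted out of the bowl and sorted, columns lying flat in the shallow wooden tray and spring barrels in the deep grey box, each part lowered into place, not dropped, all the balls left in the bowl, and the desk clock, oil jar and blue case key left alone.

Things in the scene. Friction and masses are not known exactly. Their poses are not given: they have to be found in the camera images.
- dish: stainless rinse dish, fixed, on the robot's left or right: flat floor 236 (its x) by 180 mm (its y), 4 mm thick, sides 24 mm high leaning out at 45 degrees (rim about 284 by 228 mm). The two or three rinsed parts lie in it at the start on a rough 2 by 2 grid, columns roughly along its x. Origin: centre of its underside.
- bowl: round polished stainless drying bowl, fixed, holding the loose balls: flat inner floor 6 mm above the bench, about 105 mm in radius; nearly upright sides up to a rim 118 mm in radius, 50 mm above the bench. Origin: centre of its underside, on the bench; axes parallel to the world's.
- flat_tray: shallow square wooden tray for the columns, fixed, 158 by 158 mm outside, walls 5 mm thick and 20 mm high, floor 5 mm thick. It stands on a green mat 2 mm thick next to the deep box; either may be the nearer one. Origin: centre of its underside; axes along its sides.
- deep_box: deep grey plastic box for the barrels, fixed, 130 mm (its x) by 150 mm (its y) outside, walls 5 mm thick and 45 mm high, floor 5 mm thick, on the same mat. Origin: centre of its underside.
- stand: dark wooden block 80 by 80 mm, 60 mm high, fixed, with one upright round hole 41 mm in diameter and 48 mm deep in the middle of its top, in which the stirring rod stands. Beyond the bowl. Origin: centre of its underside.
- stand_in (a point): centre of the floor of the stand's hole, 12 mm above the bench
- rod: beech stirring rod, 142 mm long, 0.05 kg, standing loose and upright on its flat foot in the stand's hole: the lowest 56 mm are round, 22 mm across; above that a flat black rubber-sleeved handle 24 mm wide (its x) and 14 mm thick (its y). Origin: centre of its foot; z up along the rod. Take it from above across the flat sides, about 95 mm above the foot, and grip hard.
- column_a: one of up to two brass clock-case columns, 110 mm long, 0.18 kg, lying: round shaft 14 mm across, bare for the middle 76 mm, collars 23 mm across, and at each end a 30 mm square block 10 mm thick (it does not roll; its axis is 15 mm above what it lies on). Origin: middle of the shaft; x along it. Take it across the middle of the shaft. Absent in some runs (None).
- column_b: the other of up to two brass clock-case columns, 110 mm long, 0.18 kg, lying: round shaft 14 mm across, bare for the middle 76 mm, collars 23 mm across, and at each end a 30 mm square block 10 mm thick (it does not roll; its axis is 15 mm above what it lies on). Origin: middle of the shaft; x along it. Take it across the middle of the shaft. Absent in some runs (None).
- barrel_a: one of up to two brass mainspring barrels, 0.2 kg: drum 44 mm across with a toothed rim 60 mm across, 9 mm high, at its foot; drum top 32 mm above the foot; a steel arbor 10 mm across stands up from there to 54 mm. Upright, z up the arbor. Origin: centre of its underside. It can be carried by the arbor. Absent in some runs (None).
- barrel_b: the other of up to two brass mainspring barrels, 0.2 kg: drum 44 mm across with a toothed rim 60 mm across, 9 mm high, at its foot; drum top 32 mm above the foot; a steel arbor 10 mm across stands up from there to 54 mm. Upright, z up the arbor. Origin: centre of its underside. It can be carried by the arbor. Absent in some runs (None).
- ball_0: one of ten identical loose smooth white ceramic drying balls, 24 mm in diameter, 18 g, in the bowl. Origin: its centre.
- ball_1: one of ten identical loose smooth white ceramic drying balls, 24 mm in diameter, 18 g, in the bowl. Origin: its centre.
- ball_2: one of ten identical loose smooth white ceramic drying balls, 24 mm in diameter, 18 g, in the bowl. Origin: its centre.
- ball_3: one of ten identical loose smooth white ceramic drying balls, 24 mm in diameter, 18 g, in the bowl. Origin: its centre.
- ball_4: one of ten identical loose smooth white ceramic drying balls, 24 mm in diameter, 18 g, in the bowl. Origin: its centre.
- ball_5: one of ten identical loose smooth white ceramic drying balls, 24 mm in diameter, 18 g, in the bowl. Origin: its centre.
- ball_6: one of ten identical loose smooth white ceramic drying balls, 24 mm in diameter, 18 g, in the bowl. Origin: its centre.
- ball_7: one of ten identical loose smooth white ceramic drying balls, 24 mm in diameter, 18 g, in the bowl. Origin: its centre.
- ball_8: one of ten identical loose smooth white ceramic drying balls, 24 mm in diameter, 18 g, in the bowl. Origin: its centre.
- ball_9: one of ten identical loose smooth white ceramic drying balls, 24 mm in diameter, 18 g, in the bowl. Origin: its centre.
- clock: small wooden desk clock, 110 mm wide, 97 mm high, loose, beyond the work; not part of the job. Origin: centre of its underside.
- jar: amber glass oil jar with black cap, 56 mm in diameter, 70 mm high, loose; not part of the job. Origin: centre of its underside.
- case_key: blue-handled watch case key, 186 mm long, 22 mm high, lying loose beyond the stand; not part of the job. Origin: on the bench under the handle's front half; x runs along it.

How it is judged:
On the way, in this order (a step that is already met when the one before it is completed fails the run):
1. every part from the dish lies in the bowl, let go (horizontal distance between each of column_a, column_b, barrel_a, barrel_b and bowl below 0.11 m and z of each of column_a, column_b, barrel_a, barrel_b in the frame of bowl below 0.06 m and contact force between the fingers and column_a below 0.05 N and contact force between the fingers and column_b below 0.05 N and contact force between the fingers and barrel_a below 0.05 N and contact force between the fingers and barrel_b below 0.05 N), for 0.2 s.
2. stirring: the rod's foot passes the left (+y) side of the bowl, 28 mm or more from its middle and under 22 mm above the bench, all parts in the bowl (z of rod in the frame of bowl below 0.022 m and horizontal distance between rod and bowl below 0.1 m and y of rod in the frame of bowl above 0.028 m and x of rod in the frame of bowl between -0.028 and 0.028 m and horizontal distance between each of column_a, column_b, barrel_a, barrel_b and bowl below 0.11 m and z of each of column_a, column_b, barrel_a, barrel_b in the frame of bowl below 0.06 m), for 0.08 s.
3. stirring: the rod's foot passes the right (-y) side of the bowl, 28 mm or more from its middle and under 22 mm above the bench, all parts in the bowl (z of rod in the frame of bowl below 0.022 m and horizontal distance between rod and bowl below 0.1 m and y of rod in the frame of bowl below -0.028 m and x of rod in the frame of bowl between -0.028 and 0.028 m and horizontal distance between each of column_a, column_b, barrel_a, barrel_b and bowl below 0.11 m and z of each of column_a, column_b, barrel_a, barrel_b in the frame of bowl below 0.06 m), for 0.08 s.
4. stirring: the rod's foot passes the far (+x) side of the bowl, 28 mm or more from its middle and under 22 mm above the bench, all parts in the bowl (z of rod in the frame of bowl below 0.022 m and horizontal distance between rod and bowl below 0.1 m and x of rod in the frame of bowl above 0.028 m and y of rod in the frame of bowl between -0.028 and 0.028 m and horizontal distance between each of column_a, column_b, barrel_a, barrel_b and bowl below 0.11 m and z of each of column_a, column_b, barrel_a, barrel_b in the frame of bowl below 0.06 m), for 0.08 s.
5. stirring: the rod's foot passes the near (-x) side of the bowl, 28 mm or more from its middle and under 22 mm above the bench, all parts in the bowl (z of rod in the frame of bowl below 0.022 m and horizontal distance between rod and bowl below 0.1 m and x of rod in the frame of bowl below -0.028 m and y of rod in the frame of bowl between -0.028 and 0.028 m and horizontal distance between each of column_a, column_b, barrel_a, barrel_b and bowl below 0.11 m and z of each of column_a, column_b, barrel_a, barrel_b in the frame of bowl below 0.06 m), for 0.08 s.
6. stirring: the rod's foot passes the left (+y) side of the bowl, 28 mm or more from its middle and under 22 mm above the bench, all parts in the bowl; balls all round moved 15 mm (all of step 2 and distance of any of ball_0, ball_1, ball_2, ball_3 from where it was at the start of the episode above 0.015 m and distance of any of ball_4, ball_5, ball_6 from where it was at the start of the episode above 0.015 m and distance of any of ball_7, ball_8, ball_9 from where it was at the start of the episode above 0.015 m), for 0.08 s.
At the end, for the whole second after the job is handed in: Columns flat (4 degrees) in the shallow tray (middle within 72 mm of its centre each way), barrels in the deep box (within 58 and 68 mm), at rest; all balls in the bowl; rod in the block's hole (foot within 20 mm of its middle, lean under 0.6 rad); clock, jar and key moved under 30 mm (x of column_a in the frame of flat_tray between -0.072 and 0.072 m and y of column_a in the frame of flat_tray between -0.072 and 0.072 m and z of each of column_a, column_b in the frame of flat_tray below 0.06 m and x of column_b in the frame of flat_tray between -0.072 and 0.072 m and y of column_b in the frame of flat_tray between -0.072 and 0.072 m and angle between column_a's own x axis and vertical between 1.5 and 1.64 rad and angle between column_b's own x axis and vertical between 1.5 and 1.64 rad and x of barrel_a in the frame of deep_box between -0.058 and 0.058 m and y of barrel_a in the frame of deep_box between -0.068 and 0.068 m and z of each of barrel_a, barrel_b in the frame of deep_box below 0.05 m and x of barrel_b in the frame of deep_box between -0.058 and 0.058 m and y of barrel_b in the frame of deep_box between -0.068 and 0.068 m and linear speed of each of column_a, column_b, barrel_a, barrel_b below 0.03 m/s and horizontal distance between each of ball_0, ball_1, ball_2, ball_3, ball_4, ball_5, ball_6, ball_7, ball_8, ball_9 and bowl below 0.11 m and z of each of ball_0, ball_1, ball_2, ball_3, ball_4, ball_5, ball_6, ball_7, ball_8, ball_9 in the frame of bowl below 0.06 m and horizontal distance between rod and stand_in below 0.02 m and z of rod in the frame of stand_in below 0.02 m and angle between rod's own z axis and vertical below 0.6 rad); the robot touches nothing.
It fails at once if the desk clock, oil jar or blue case key is pushed more than 30 mm (distance of any of clock, jar, case_key from where it was at the start of the episode above 0.03 m).
It fails at once if column_a is let go in the air (its origin more than 100 mm above the bench, no finger on it) (height (world z) of column_a above 0.1 m and contact force between the fingers and column_a below 0.02 N).
It fails at once if column_b is let go in the air (its origin more than 100 mm above the bench, no finger on it) (height (world z) of column_b above 0.1 m and contact force between the fingers and column_b below 0.02 N).
It fails at once if barrel_a is let go in the air (its origin more than 100 mm above the bench, no finger on it) (height (world z) of barrel_a above 0.1 m and contact force between the fingers and barrel_a below 0.02 N).
It fails at once if barrel_b is let go in the air (its origin more than 100 mm above the bench, no finger on it) (height (world z) of barrel_b above 0.1 m and contact force between the fingers and barrel_b below 0.02 N).
Of column_a, column_b, barrel_a, barrel_b only 2 to 3 are there at a start; the rules pass over those that are not, and their reading is None.
At some moment in a run one of column_a, column_b, barrel_a, barrel_b may be knocked a few centimetres aside while the robot is not near it.
It also fails if it takes over 210 s, if anything falls off the work surface, if the arm or the gripper's body presses on something with over 40 N, if the wrist force passes 120 N, or if a joint passes its speed limit or range.

## Robot

A 6-joint arm with a two-finger parallel gripper is mounted at the origin on the work surface. World frame = base frame: x ahead of the robot, y to its left, z up, the work surface at z = 0. Lengths are in m, angles in rad, forces in N, time in s.
With the tool pointing down it reaches from about 0.4 to 0.925 m from the base axis. Payload 12.5 kg.
Tool frame: the origin (TCP) lies midway between the tips of the shut fingers; the grasp point (between the pads) lies 19 mm behind it; z points along the fingers, y is the line along which they close (so a half turn about z gives the same grasp; the last joint's range is limited). The gripper opens to 95 mm and grips with 3 to 60 N. Pads are 20 mm wide; open, the fingers measure 119 mm over their backs; the gripper's body (75 mm by 180 mm) begins 59 mm behind the grasp point.
Start: joints at [-1.3, 0.491, 1.559, -0, 1.092, -0.106], TCP at [0.23, -0.581, 0.215] pointing down, gripper open.
Joint ranges: [-3.1, 3.1], [-0.84, 2.19], [0.05, 2.79], [-1.13, 4.28], [0.06, 2.93], [-2.69, 2.69]. Speed limits (rad/s): [2.22, 2.22, 2.79, 3.14, 3.14, 3.14].

## Interface

Orientations are given as a unit quaternion [w, x, y, z].
In Python, from bench import * gives the robot as it stands. The module is installed in compiled form; this text tells all that it offers.
- The arm moves only by the tool apply_moves, never from a script. Its argument "motion" is a list of rows, each an object with "jaw": the opening, from 0 (shut) to 1 (fully open); "translation": the shift along the tool's x, y, z in mm, a list of three; "rot": the turn, a rotation vector about the tool's x, y, z in degrees, a list of three. In form: [{"jaw": jaw, "translation": [x, y, z], "rot": [wx, wy, wz]}, ...]. A call has 1 to 8 rows; each row is the pose to reach, as a shift and turn from the pose commanded when the call began, along the tool's axes at that moment; what a row does not reach only later rows make up. A row lasts 1/12 s, in which the tool goes at most 41.7 mm and 7.16 degrees, less where a joint would pass 70% of its speed; a pose out of reach is approached as far as the arm can. A call with a gripper value outside its range is refused whole. The fingers move at their own pace and stop on an object; "force" is the grip in N (left out, the last holds). Time passes only in rows, so rows that repeat a pose let the fingers close. It gives the time, the measured TCP pose, the force, the opening and the grip force at its end, in the units of the state.
- get_obs(): the state, without advancing time (a new reading comes with each control period).
- snapshot(name): name is "side" or "top" or "wrist"; returns a dict with "frame" (400x640x3 uint8, red, green, blue), "depth" (400x640 float32, m along the optical axis (not along the pixel's ray), 0 where there is no reading), "fovy" (degrees; the focal length in pixels is half the picture's height over the tangent of half this angle, whatever the lens; pixels are square), "cx", "cy" (the principal point, pixels), "origin" and "rotation" of the camera in the world. Camera axes: x right, y down, z forward; pixel columns grow to the right and rows downward; lengths in m; the calibration is good to about 2 mm. The wrist camera is an equidistant fisheye: a pixel r from the principal point sees the ray r / f radians off the axis. A picture is of the moment at which its call begins.
- hand_in(): hands the job in; it is judged then, once.
The state is a dict: "time_s": time; "joint_pos": joint angles; "joint_velocities": joint speeds; "tau": joint torques, N m; "ee_pos": TCP position; "tcp_rot": TCP orientation; "wrist_force": force on the tool from outside, world axes, zero at the start; "wrist_torque": the same for the moment, N m; "width": finger opening in m; "gripper_force": force on a finger pad.
Only numpy, scipy, OpenCV 4.12 (cv2) and the standard library are available. Lean on these libraries where they do the work, as an engineer would, in place of code of your own. Each camera call takes 0.05 s, during which the arm holds its last target. There are 200 camera calls.

## Working session

There is one attempt and no reset: what is moved stays moved. The work goes in short steps, Python scripts to look and compute and a tool call to move; the robot and the scene stay as the last step left them, time stands still between calls to the robot, and variables do not carry over. Pictures are saved under pics/ and viewed, at most 16 in all, crops included, and the job is handed in when it is done.

Besides the shell and the picture viewer there is one more tool, called after ">>>" by a JSON object that holds its "fn" and its "kwargs", one argument or row to a line. apply_moves: Moves the arm, as the interface text tells. Its arguments: {"type":"object","properties":{"motion":{"type":"array"},"force":{"type":"number"}},"required":["motion"]}

```bash
mkdir -p pics; cat > h.py <<'E'
from bench import *
import numpy as np, cv2
from scipy.spatial.transform import Rotation as R
def save(s,n): cv2.imwrite('pics/'+n,s['frame'][:,:,::-1])
def rays(s,uv):
    uv=np.atleast_2d(uv).astype(float); f=200/np.tan(np.radians(s['fovy'])/2)
    d=np.c_[(uv[:,0]-s['cx'])/f,(uv[:,1]-s['cy'])/f,np.ones(len(uv))]
    return d@np.array(s['rotation']).T
def plane(s,uv,z):
    d=rays(s,uv); o=np.array(s['origin']); return o+d*((z-o[2])/d[:,2])[:,None]
def cloud(s):
    v,u=np.mgrid[0:400,0:640]; d=rays(s,np.c_[u.ravel(),v.ravel()])
    return (np.array(s['origin'])+d*s['depth'].reshape(-1,1)).reshape(400,640,3)
def pose():
    o=get_obs(); q=o['tcp_rot']; return np.array(o['ee_pos']),R.from_quat([q[1],q[2],q[3],q[0]]),o
E
python3 - <<'E'
from h import *
for n in ['top','side']:
    s=snapshot(n); save(s,n+'0.png'); print(n,s['origin'],np.round(s['rotation'],3).tolist(),s['fovy'],s['cx'],s['cy'],(s['depth']>0).mean())
    np.savez('pics/'+n+'0.npz',**s)
o=get_obs(); print(o)
E
```

```text
top [0.39079096 0.01030456 1.03970643] [-0.078, 0.705, -0.7, 0.08] 50.61402190184878 323.7548869388003 201.1717730907396 0.9961015625
side [ 0.60312774 -0.5878142   0.73092872] [-0.353, 0.935, 0.001, 0.002] 55.70259680231129 321.2281960618838 193.58603594032218 0.99600390625
{'time_s': 0.1, 'joint_pos': array([-1.29957725e+00,  4.91521398e-01,  1.55936262e+00, -2.96413269e-05,
        1.09170471e+00, -1.05602324e-01]), 'joint_velocities': array([-9.06388775e-04, -2.07446429e-03, -2.69624403e-03, -9.89904322e-04,
        7.56953737e-05, -1.53737890e-03]), 'tau': array([ 4.06428793e-03, -6.13623977e+01, -2.58605272e+01,  6.94578071e-02,
        4.70231683e-02, -3.34045819e-05]), 'ee_pos': array([ 0.22993747, -0.58094694,  0.21411536]), 'tcp_rot': array([-4.95243489e-04,  9.82301746e-01,  1.87304651e-01, -5.42981766e-05]), 'wrist_force': array([ 0.92831542, -0.26412996, -1.10142408]), 'wrist_torque': array([-0.05712528,  0.00073605, -0.04230404]), 'gripper_force': 0.0, 'width': 0.09509667870449279}
```

View pics/top0.png

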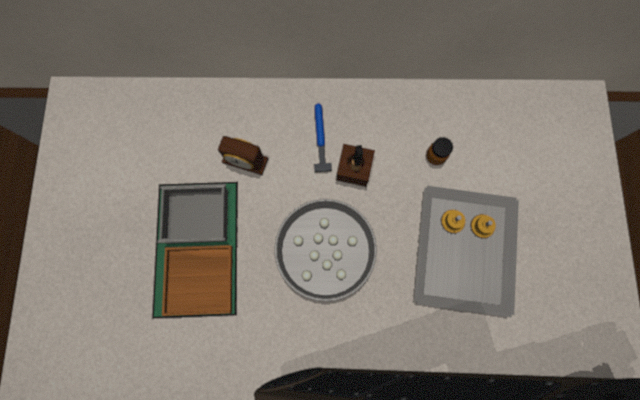

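View pics/side0.png

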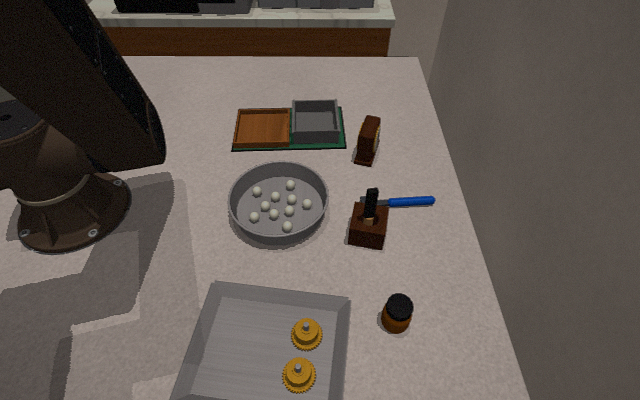

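Top view: two barrels in the dish at (454,221) and (484,225), no columns. The bowl is at (326,250), the stand and rod at (357,160), the deep box at (195,214), the clock at (243,155), the key at (320,140) and the jar at (439,150). The side view agrees.

```bash
python3 - <<'E'
from h import *
for n in ['top','side']:
    s=dict(np.load(f'pics/{n}0.npz')); P=cloud(s); hsv=cv2.cvtColor(s['frame'],cv2.COLOR_RGB2HSV)
    m=cv2.inRange(hsv,(12,120,90),(35,255,255)); 
    k,l,st,c=cv2.connectedComponentsWithStats(m)
    for i in range(1,k):
        if st[i,4]>60:
            p=P[l==i]; t=p[(p[:,2]>.02)]; print(n,'yellow',st[i],p.mean(0).round(4),p[:,2].max().round(3))
            if len(t)>5: print('  hi',t[(t[:,2]>.03)&(t[:,2]<.045)].mean(0).round(4))
    # arbor tops
    dz=(P[...,2]>.048)&(P[...,2]<.07)&(P[...,1]<-.18)&(P[...,0]<.63)&(P[...,0]>.4)
    k,l,st,c=cv2.connectedComponentsWithStats(dz.astype(np.uint8))
    for i in range(1,k): print(n,'arbor',st[i,4],c[i].round(1),P[l==i].mean(0).round(4))
    r=(P[...,2]>.10)&(P[...,2]<.17)&(abs(P[...,1]+.06)<.08)&(P[...,0]>.5)&(P[...,0]<.8)
    print(n,'rod',r.sum(),P[r].mean(0).round(4),P[r].min(0).round(4),P[r].max(0).round(4))
    t=P[r&(P[...,2]>.145)]; print('rodtop',len(t),t.mean(0).round(4)); 
    q=t[:,:2]-t[:,:2].mean(0); w,v=np.linalg.eigh(q.T@q/len(q)); print(w**.5,v.T)
    st=(P[...,2]>.055)&(P[...,2]<.066)&(abs(P[...,1]+.06)<.08)&(P[...,0]>.5)&(P[...,0]<.8)
    v,u=np.nonzero(st); print('stand top',len(u)); 
    pts=P[st][:,:2].astype(np.float32); print(cv2.minAreaRect(pts))
    rim=(P[...,2]>.042)&(P[...,2]<.056)&(np.hypot(P[...,0]-.49,P[...,1])<.16)&(P[...,0]<.62)&(abs(P[...,1])<.14)
    p=P[rim]; A=np.c_[2*p[:,:2],np.ones(len(p))]; x=np.linalg.lstsq(A,(p[:,:2]**2).sum(1),rcond=None)[0]; print('bowl',len(p),x[:2],np.sqrt(x[2]+x[:2]@x[:2]))
    bx=(P[...,2]>.04)&(P[...,2]<.052)&(P[...,1]>.16)&(P[...,1]<.42)&(P[...,0]<.66)&(P[...,0]>.35)
    print('box',bx.sum(),cv2.minAreaRect(P[bx][:,:2].astype(np.float32)))
    k,l,stt,c=cv2.connectedComponentsWithStats(cv2.inRange(hsv,(0,0,150),(180,60,255))&(np.hypot(P[...,0]-.49,P[...,1])<.1).astype(np.uint8)*255)
    for i in range(1,k):
        if stt[i,4]>20: print('ball',stt[i,4],plane(s,c[i],.018+.006)[0].round(3))
E
cat > z.py <<'E'
E
python3 - <<'E'
import sys; sys.path.insert(0,'.')
from h import *
s=dict(np.load('pics/top0.npz'))
a=cv2.resize(s['frame'][130:190,200:500],None,fx=2.6,fy=2.6,interpolation=3)
cv2.imwrite('pics/crop_top.png',a[:,:,::-1])
E
```

```text
Traceback (most recent call last):
  File "h.py", line 12, in cloud
    v,u=np.mgrid[0:400,0:640]; d=rays(s,np.c_[u.ravel(),v.ravel()])
                                 ~~~~^^^^^^^^^^^^^^^^^^^^^^^^^^^^^^
  File "h.py", line 8, in rays
    return d@np.array(s['rotation']).T
           ~^~~~~~~~~~~~~~~~~~~~~~~~~~
ValueError: matmul: Input operand 1 has a mismatch in its core dimension 0, with gufunc signature (n?,k),(k,m?)->(n?,m?) (size 4 is different from 3)
```

```bash
sed -i "s/return d@np.array(s\['rotation'\]).T/q=s['rotation']; return R.from_quat([q[1],q[2],q[3],q[0]]).apply(d)/" h.py; cat > loc.py <<'E'
from h import *
def loc(s,n):
    P=cloud(s); hsv=cv2.cvtColor(s['frame'],cv2.COLOR_RGB2HSV)
    m=cv2.inRange(hsv,(12,120,90),(35,255,255))*((P[...,2]>.025)&(P[...,2]<.05))
    k,l,st,c=cv2.connectedComponentsWithStats(m)
    for i in range(1,k):
        if st[i,4]>40: print(n,'drum top',st[i],P[l==i].mean(0).round(4))
    dz=(P[...,2]>.050)&(P[...,2]<.07)&(P[...,1]<-.18)&(P[...,0]<.63)&(P[...,0]>.4)
    k,l,st,c=cv2.connectedComponentsWithStats(dz.astype(np.uint8))
    for i in range(1,k): print(n,'arbor',st[i,4],c[i].round(1),P[l==i].mean(0).round(4))
    r=(P[...,2]>.10)&(P[...,2]<.17)&(abs(P[...,1]+.06)<.08)&(P[...,0]>.5)&(P[...,0]<.8)
    print(n,'rod',r.sum(),P[r].mean(0).round(4),P[r].min(0).round(4),P[r].max(0).round(4))
    t=P[r&(P[...,2]>.147)]; print('rodtop',cv2.minAreaRect(t[:,:2].astype(np.float32)))
    st=(P[...,2]>.055)&(P[...,2]<.066)&(abs(P[...,1]+.06)<.08)&(P[...,0]>.58)&(P[...,0]<.8)
    print('stand',cv2.minAreaRect(P[st][:,:2].astype(np.float32)))
    rim=(P[...,2]>.045)&(P[...,2]<.056)&(P[...,0]<.62)&(P[...,0]>.3)&(abs(P[...,1])<.15)
    p=P[rim]; A=np.c_[2*p[:,:2],np.ones(len(p))]; x=np.linalg.lstsq(A,(p[:,:2]**2).sum(1),rcond=None)[0]; print('bowl',len(p),x[:2],np.sqrt(x[2]+x[:2]@x[:2]))
    bx=(P[...,2]>.042)&(P[...,2]<.054)&(P[...,1]>.16)&(P[...,1]<.42)&(P[...,0]<.66)&(P[...,0]>.35)
    print('box',bx.sum(),cv2.minAreaRect(P[bx][:,:2].astype(np.float32)))
    k,l,stt,c=cv2.connectedComponentsWithStats(cv2.inRange(hsv,(0,0,150),(180,60,255))*(np.hypot(P[...,0]-x[0],P[...,1]-x[1])<.1))
    for i in range(1,k):
        if stt[i,4]>20: print('ball',stt[i,4],plane(s,c[i],.02)[0].round(3))
if __name__=='__main__':
    for n in ['top','side']: loc(dict(np.load(f'pics/{n}0.npz')),n)
E
python3 loc.py
```

```text
top drum top [447 211  18  18 231] [ 0.5761 -0.3083  0.0358]
top drum top [477 216  18  18 229] [ 0.5643 -0.3806  0.0358]
top arbor 19 [458. 218.] [ 0.5761 -0.3088  0.0561]
top arbor 19 [489. 223.] [ 0.5645 -0.3811  0.0563]
top rod 128 [ 0.7058 -0.0669  0.1392] [ 0.6965 -0.0754  0.1008] [ 0.7214 -0.0595  0.1559]
rodtop ((0.709547221660614, -0.0679074376821518), (0.02391005866229534, 0.013836171478033066), 13.646618843078613)
stand ((0.6790574789047241, -0.05938548967242241), (0.08013524115085602, 0.15110480785369873), 77.65511322021484)
bowl 965 [0.50200971 0.00556913] 0.11580330150302821
box 808 ((0.5867084264755249, 0.3253798484802246), (0.13923607766628265, 0.15795496106147766), 2.1763803958892822)
ball 4641 [0.499 0.006 0.02 ]
ball 44 [ 0.446 -0.033  0.02 ]
side drum top [295 318  24  23 376] [ 0.5777 -0.3124  0.0372]
side drum top [286 357  26  27 471] [ 0.566  -0.3846  0.0372]
side arbor 30 [306.  324.7] [ 0.5777 -0.3121  0.0578]
side arbor 36 [297.8 366.3] [ 0.5659 -0.384   0.0582]
side rod 256 [ 0.7096 -0.0738  0.1334] [ 0.6984 -0.0788  0.1004] [ 0.7226 -0.0638  0.1571]
rodtop ((0.7103534936904907, -0.0705912709236145), (0.023314036428928375, 0.013343285769224167), 5.041333198547363)
stand ((0.6761887669563293, -0.06090936064720154), (0.11008670926094055, 0.1631491333246231), 69.41094970703125)
bowl 875 [0.50329073 0.00271301] 0.11582296764682806
box 443 ((0.5878769755363464, 0.3240104913711548), (0.13747574388980865, 0.1579042375087738), 2.908381462097168)
ball 30 [0.525 0.076 0.02 ]
ball 28 [0.441 0.054 0.02 ]
ball 30 [0.489 0.036 0.02 ]
ball 29 [0.532 0.028 0.02 ]
ball 33 [0.57  0.013 0.02 ]
ball 31 [0.467 0.006 0.02 ]
ball 33 [ 0.527 -0.009  0.02 ]
ball 32 [ 0.491 -0.019  0.02 ]
ball 33 [ 0.444 -0.028  0.02 ]
ball 36 [ 0.525 -0.056  0.02 ]
```

>>> {"fn": "apply_moves", "kwargs": {
  "motion": [
    {"jaw": 0.42, "translation": [0, 0, 0], "rot": [0, 0, 7]},
    {"jaw": 0.42, "translation": [0, 0, 0], "rot": [0, 0, 14]},
    {"jaw": 0.42, "translation": [0, 0, 0], "rot": [0, 0, 21.6]},
    {"jaw": 0.42, "translation": [0, 0, 0], "rot": [0, 0, 21.6]},
    {"jaw": 0.42, "translation": [0, 0, 0], "rot": [0, 0, 21.6]}
  ],
  "force": 40
}}

```text
time_s: 0.52
ee_pos: [0.2299, -0.5811, 0.2144]
tcp_rot: [-0.0, 1.0, 0.002, -0.0]
wrist_force: [-0.6, -0.5, -0.6]
width: 0.0672
gripper_force: 0.0
```

>>> {"fn": "apply_moves", "kwargs": {
  "motion": [
    {"jaw": 0.42, "translation": [32, -25, 0], "rot": [0, 0, 0]},
    {"jaw": 0.42, "translation": [64, -50, 0], "rot": [0, 0, 0]},
    {"jaw": 0.42, "translation": [96, -75, 0], "rot": [0, 0, 0]},
    {"jaw": 0.42, "translation": [128, -100, 0], "rot": [0, 0, 0]},
    {"jaw": 0.42, "translation": [160, -125, 0], "rot": [0, 0, 0]},
    {"jaw": 0.42, "translation": [192, -150, 0], "rot": [0, 0, 0]},
    {"jaw": 0.42, "translation": [224, -175, 0], "rot": [0, 0, 0]},
    {"jaw": 0.42, "translation": [256, -200, 0], "rot": [0, 0, 0]}
  ]
}}

```text
time_s: 1.18
ee_pos: [0.4873, -0.3797, 0.2147]
tcp_rot: [0.0, 1.0, 0.002, -0.0]
wrist_force: [-0.8, -0.3, -0.0]
width: 0.04
gripper_force: 0.0
```

>>> {"fn": "apply_moves", "kwargs": {
  "motion": [
    {"jaw": 0.42, "translation": [30, -23, 30], "rot": [0, 0, 0]},
    {"jaw": 0.42, "translation": [60, -46, 50], "rot": [0, 0, 0]},
    {"jaw": 0.42, "translation": [91, -70.6, 70], "rot": [0, 0, 0]},
    {"jaw": 0.42, "translation": [91, -70.6, 90], "rot": [0, 0, 0]},
    {"jaw": 0.42, "translation": [91, -70.6, 90], "rot": [0, 0, 0]},
    {"jaw": 0.42, "translation": [91, -70.6, 90], "rot": [0, 0, 0]}
  ]
}}

```text
time_s: 1.68
ee_pos: [0.5767, -0.31, 0.1237]
tcp_rot: [-0.001, 1.0, 0.002, -0.001]
wrist_force: [-0.7, -0.1, 0.2]
width: 0.0399
gripper_force: 0.0
```

```bash
python3 - <<'E'
from h import *
print(pose()[0])
s=snapshot('wrist'); save(s,'w1.png'); print(s['origin'],s['rotation'],s['fovy'])
s=snapshot('side'); 
from loc import loc
P=cloud(s); hsv=cv2.cvtColor(s['frame'],cv2.COLOR_RGB2HSV)
m=cv2.inRange(hsv,(12,120,90),(35,255,255))*((P[...,2]>.025)&(P[...,2]<.05))
k,l,st,c=cv2.connectedComponentsWithStats(m)
for i in range(1,k):
    if st[i,4]>40: print('drum',P[l==i].mean(0).round(4))
E
```

```text
[ 0.57671861 -0.31004833  0.12368371]
[ 0.66107267 -0.30893195  0.29334509] [ 0.10573204  0.70070679 -0.69749244 -0.10646606] 65.70646984690485
drum [ 0.7453 -0.2981  0.0443]
drum [ 0.5662 -0.3859  0.0366]
```

View pics/w1.png

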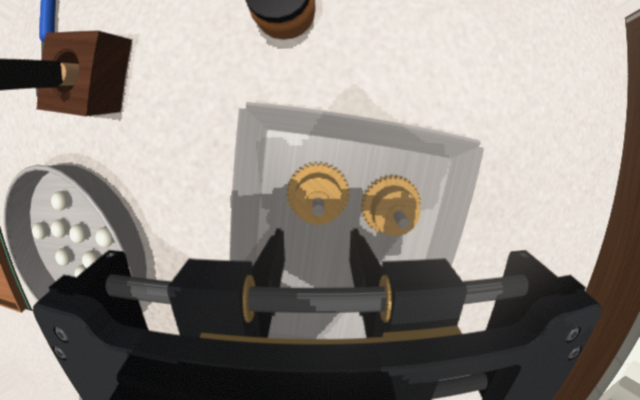

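The wrist view shows barrel A's arbor at (318,207), centred between the finger tips (about 278 and 358). Descending and gripping.

>>> {"fn": "apply_moves", "kwargs": {
  "motion": [
    {"jaw": 0.42, "translation": [0, 0, 35], "rot": [0, 0, 0]},
    {"jaw": 0.42, "translation": [0, 0, 65], "rot": [0, 0, 0]},
    {"jaw": 0.42, "translation": [0, 0, 80], "rot": [0, 0, 0]},
    {"jaw": 0.42, "translation": [0, 0, 86], "rot": [0, 0, 0]},
    {"jaw": 0.42, "translation": [0, 0, 86], "rot": [0, 0, 0]},
    {"jaw": 0.0, "translation": [0, 0, 86], "rot": [0, 0, 0]},
    {"jaw": 0.0, "translation": [0, 0, 86], "rot": [0, 0, 0]},
    {"jaw": 0.0, "translation": [0, 0, 86], "rot": [0, 0, 0]}
  ],
  "force": 40
}}

```text
time_s: 2.45
ee_pos: [0.5775, -0.3112, 0.0403]
tcp_rot: [0.001, 1.0, -0.0, 0.001]
wrist_force: [0.3, -0.4, -0.5]
width: 0.0249
gripper_force: 0.0
```

>>> {"fn": "apply_moves", "kwargs": {
  "motion": [
    {"jaw": 0.0, "translation": [0, 0, 0], "rot": [0, 0, 0]},
    {"jaw": 0.0, "translation": [0, 0, 0], "rot": [0, 0, 0]},
    {"jaw": 0.0, "translation": [0, 0, -10], "rot": [0, 0, 0]},
    {"jaw": 0.0, "translation": [0, 0, -40], "rot": [0, 0, 0]},
    {"jaw": 0.0, "translation": [0, 0, -70], "rot": [0, 0, 0]},
    {"jaw": 0.0, "translation": [0, 0, -90], "rot": [0, 0, 0]},
    {"jaw": 0.0, "translation": [0, 0, -90], "rot": [0, 0, 0]}
  ]
}}

```text
time_s: 3.03
ee_pos: [0.5786, -0.3115, 0.1339]
tcp_rot: [0.002, 1.0, 0.0, 0.003]
wrist_force: [0.7, -0.3, -1.1]
width: 0.0088
gripper_force: 40.0
```

>>> {"fn": "apply_moves", "kwargs": {
  "motion": [
    {"jaw": 0.0, "translation": [-13, -31, 0], "rot": [0, 0, 0]},
    {"jaw": 0.0, "translation": [-28, -66, 0], "rot": [0, 0, 0]},
    {"jaw": 0.0, "translation": [-43, -102, 0], "rot": [0, 0, 0]},
    {"jaw": 0.0, "translation": [-58, -138, 0], "rot": [0, 0, 0]},
    {"jaw": 0.0, "translation": [-73, -174, 0], "rot": [0, 0, 0]},
    {"jaw": 0.0, "translation": [-88, -210, 0], "rot": [0, 0, 0]},
    {"jaw": 0.0, "translation": [-98, -235, 0], "rot": [0, 0, 0]},
    {"jaw": 0.0, "translation": [-103, -248, 0], "rot": [0, 0, 0]}
  ]
}}

```text
time_s: 3.7
ee_pos: [0.4721, -0.06, 0.1285]
tcp_rot: [-0.0, 1.0, 0.001, -0.001]
wrist_force: [0.6, -0.8, -1.8]
width: 0.0087
gripper_force: 40.0
```

>>> {"fn": "apply_moves", "kwargs": {
  "motion": [
    {"jaw": 0.0, "translation": [0, 0, 10], "rot": [0, 0, 0]},
    {"jaw": 0.0, "translation": [0, 0, 30], "rot": [0, 0, 0]},
    {"jaw": 0.0, "translation": [0, 0, 50], "rot": [0, 0, 0]}
  ]
}}

```text
time_s: 3.95
ee_pos: [0.4747, -0.0627, 0.0785]
tcp_rot: [0.0, 1.0, 0.0, 0.001]
wrist_force: [0.0, -0.9, -1.5]
width: 0.009
gripper_force: 40.0
```

```bash
python3 - <<'E'
from h import *
p,r,o=pose(); print(p,o['width'],o['gripper_force'],o['wrist_force'])
s=snapshot('wrist'); t=snapshot('side')
cv2.imwrite('pics/w2.png',np.hstack([s['frame'],t['frame']])[:,:,::-1][::1,::1]); im=cv2.imread('pics/w2.png'); cv2.imwrite('pics/w2.png',cv2.resize(im,(800,250)))
E
```

```text
[ 0.47473859 -0.06267473  0.07845244] 0.008972444495427364 39.991639852523804 [ 0.04186087 -0.9083409  -1.49007052]
```

View pics/w2.png

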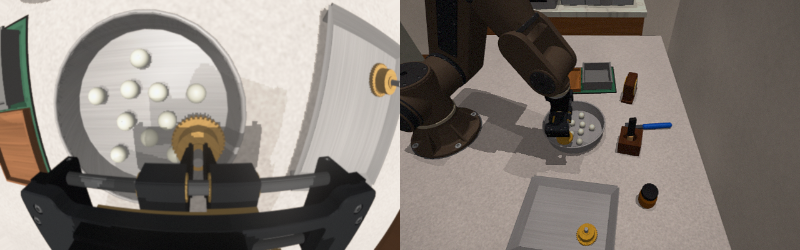

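The barrel is held over the bowl's right near part (gold at (197,130) in the left half), so I can lower it and let go.

>>> {"fn": "apply_moves", "kwargs": {
  "motion": [
    {"jaw": 0.0, "translation": [0, 0, 12], "rot": [0, 0, 0]},
    {"jaw": 0.0, "translation": [0, 0, 22], "rot": [0, 0, 0]},
    {"jaw": 0.0, "translation": [0, 0, 30], "rot": [0, 0, 0]},
    {"jaw": 0.0, "translation": [0, 0, 35], "rot": [0, 0, 0]},
    {"jaw": 0.0, "translation": [0, 0, 35], "rot": [0, 0, 0]},
    {"jaw": 0.0, "translation": [0, 0, 35], "rot": [0, 0, 0]},
    {"jaw": 0.28, "translation": [0, 0, 35], "rot": [0, 0, 0]},
    {"jaw": 0.28, "translation": [0, 0, 35], "rot": [0, 0, 0]}
  ]
}}

```text
time_s: 4.72
ee_pos: [0.4744, -0.0627, 0.0442]
tcp_rot: [0.0, 1.0, -0.0, 0.001]
wrist_force: [-0.6, -0.2, 0.2]
width: 0.0171
gripper_force: 0.0
```

>>> {"fn": "apply_moves", "kwargs": {
  "motion": [
    {"jaw": 0.28, "translation": [0, 0, 0], "rot": [0, 0, 0]},
    {"jaw": 0.28, "translation": [0, 0, -15], "rot": [0, 0, 0]},
    {"jaw": 0.28, "translation": [0, 0, -50], "rot": [0, 0, 0]},
    {"jaw": 0.42, "translation": [0, 0, -85], "rot": [0, 0, 0]},
    {"jaw": 0.42, "translation": [15, 37, -85], "rot": [0, 0, 0]},
    {"jaw": 0.42, "translation": [30, 74, -85], "rot": [0, 0, 0]},
    {"jaw": 0.42, "translation": [45, 111, -85], "rot": [0, 0, 0]},
    {"jaw": 0.42, "translation": [60, 148, -85], "rot": [0, 0, 0]}
  ]
}}

```text
time_s: 5.38
ee_pos: [0.5346, -0.2123, 0.1295]
tcp_rot: [0.0, 1.0, 0.0, 0.001]
wrist_force: [0.2, 0.3, 0.3]
width: 0.0396
gripper_force: 0.0
```

```bash
cat > look.py <<'E'
from h import *
def look(name):
    p,r,o=pose(); print('tcp',p.round(4),o['time_s'],o['width'])
    for n in ['top','side']:
        s=snapshot(n); P=cloud(s); hsv=cv2.cvtColor(s['frame'],cv2.COLOR_RGB2HSV)
        if n=='side': save(s,name)
        m=cv2.inRange(hsv,(12,120,60),(35,255,255))*((P[...,2]>.02)&(P[...,2]<.08)&(P[...,0]<.66)&(P[...,0]>.3))
        k,l,st,c=cv2.connectedComponentsWithStats(m)
        for i in range(1,k):
            if st[i,4]>60:
                q=P[l==i]; print(n,'drum',st[i,4],q.mean(0).round(4), 'z',q[:,2].min().round(3),q[:,2].max().round(3))
        inb=(np.hypot(P[...,0]-.5025,P[...,1]-.004)<.1)
        m=cv2.inRange(hsv,(0,0,150),(180,40,255))*inb
        k,l,st,c=cv2.connectedComponentsWithStats(m)
        print('balls',[plane(s,c[i],.02)[0,:2].round(3).tolist() for i in range(1,k) if 15<st[i,4]<70])
        a=(P[...,2]>.05)&(P[...,2]<.066)&inb
        k,l,st,c=cv2.connectedComponentsWithStats(a.astype(np.uint8))
        for i in range(1,k):
            if st[i,4]>8: print('arbor',st[i,4],P[l==i].mean(0).round(4))
if __name__=='__main__':
    import sys; look(sys.argv[1])
E
python3 look.py s3.png
```

```text
tcp [ 0.5346 -0.2123  0.1295] 5.3833 0.03960002560097104
top drum 176 [0.4898 0.2735 0.0222] z 0.02 0.027
top drum 252 [ 0.4736 -0.0615  0.0376] z 0.022 0.046
top drum 63 [0.3538 0.3604 0.0223] z 0.02 0.028
balls []
arbor 15 [ 0.4742 -0.0618  0.0595]
side drum 102 [ 0.4628 -0.0694  0.0367] z 0.02 0.044
side drum 539 [ 0.5664 -0.3864  0.0361] z 0.02 0.059
balls []
```

>>> {"fn": "apply_moves", "kwargs": {
  "motion": [
    {"jaw": 0.42, "translation": [7, 38, 0], "rot": [0, 0, 0]},
    {"jaw": 0.42, "translation": [14, 76, 0], "rot": [0, 0, 0]},
    {"jaw": 0.42, "translation": [21, 114, 0], "rot": [0, 0, 0]},
    {"jaw": 0.42, "translation": [28, 150, 0], "rot": [0, 0, 0]},
    {"jaw": 0.42, "translation": [30.5, 171, 20], "rot": [0, 0, 0]},
    {"jaw": 0.42, "translation": [30.5, 171, 45], "rot": [0, 0, 0]},
    {"jaw": 0.42, "translation": [30.5, 171, 65], "rot": [0, 0, 0]},
    {"jaw": 0.42, "translation": [30.5, 171, 80], "rot": [0, 0, 0]}
  ]
}}

```text
time_s: 6.15
ee_pos: [0.5638, -0.3813, 0.0468]
tcp_rot: [-0.001, 1.0, -0.0, -0.001]
wrist_force: [0.1, 0.3, 0.1]
width: 0.0399
gripper_force: 0.0
```

>>> {"fn": "apply_moves", "kwargs": {
  "motion": [
    {"jaw": 0.42, "translation": [0, 0, 11], "rot": [0, 0, 0]},
    {"jaw": 0.42, "translation": [0, 0, 11], "rot": [0, 0, 0]},
    {"jaw": 0.0, "translation": [0, 0, 11], "rot": [0, 0, 0]},
    {"jaw": 0.0, "translation": [0, 0, 11], "rot": [0, 0, 0]},
    {"jaw": 0.0, "translation": [0, 0, 11], "rot": [0, 0, 0]},
    {"jaw": 0.0, "translation": [0, 0, 11], "rot": [0, 0, 0]},
    {"jaw": 0.0, "translation": [0, 0, 11], "rot": [0, 0, 0]},
    {"jaw": 0.0, "translation": [0, 0, 11], "rot": [0, 0, 0]}
  ]
}}

```text
time_s: 6.82
ee_pos: [0.5646, -0.3817, 0.0379]
tcp_rot: [0.0, 1.0, -0.0, 0.0]
wrist_force: [0.1, 0.2, 1.5]
width: 0.0091
gripper_force: 40.0
```

>>> {"fn": "apply_moves", "kwargs": {
  "motion": [
    {"jaw": 0.0, "translation": [0, 0, -10], "rot": [0, 0, 0]},
    {"jaw": 0.0, "translation": [0, 0, -40], "rot": [0, 0, 0]},
    {"jaw": 0.0, "translation": [0, 0, -70], "rot": [0, 0, 0]},
    {"jaw": 0.0, "translation": [0, 0, -95], "rot": [0, 0, 0]},
    {"jaw": 0.0, "translation": [0, 0, -95], "rot": [0, 0, 0]},
    {"jaw": 0.0, "translation": [0, 0, -95], "rot": [0, 0, 0]}
  ]
}}

```text
time_s: 7.32
ee_pos: [0.5648, -0.3818, 0.1344]
tcp_rot: [0.001, 1.0, -0.0, 0.001]
wrist_force: [-1.1, 0.0, -2.5]
width: 0.009
gripper_force: 40.0
```

>>> {"fn": "apply_moves", "kwargs": {
  "motion": [
    {"jaw": 0.0, "translation": [-5, -30, 0], "rot": [0, 0, 0]},
    {"jaw": 0.0, "translation": [-12, -67, 0], "rot": [0, 0, 0]},
    {"jaw": 0.0, "translation": [-18, -104, 0], "rot": [0, 0, 0]},
    {"jaw": 0.0, "translation": [-25, -141, 0], "rot": [0, 0, 0]},
    {"jaw": 0.0, "translation": [-32, -178, 0], "rot": [0, 0, 0]},
    {"jaw": 0.0, "translation": [-38, -215, 0], "rot": [0, 0, 0]},
    {"jaw": 0.0, "translation": [-45, -252, 0], "rot": [0, 0, 0]},
    {"jaw": 0.0, "translation": [-52, -289, 0], "rot": [0, 0, 0]}
  ]
}}

```text
time_s: 7.98
ee_pos: [0.5112, -0.0908, 0.1315]
tcp_rot: [-0.0, 1.0, -0.0, -0.001]
wrist_force: [0.1, 0.6, -1.6]
width: 0.009
gripper_force: 40.0
```

>>> {"fn": "apply_moves", "kwargs": {
  "motion": [
    {"jaw": 0.0, "translation": [-6, -37, 0], "rot": [0, 0, 0]},
    {"jaw": 0.0, "translation": [-12, -74, 0], "rot": [0, 0, 0]},
    {"jaw": 0.0, "translation": [-18, -111, 0], "rot": [0, 0, 0]},
    {"jaw": 0.0, "translation": [-25, -145, 0], "rot": [0, 0, 0]},
    {"jaw": 0.0, "translation": [-30, -169, 0], "rot": [0, 0, 0]},
    {"jaw": 0.0, "translation": [-30, -169, 15], "rot": [0, 0, 0]},
    {"jaw": 0.0, "translation": [-30, -169, 35], "rot": [0, 0, 0]},
    {"jaw": 0.0, "translation": [-30, -169, 50], "rot": [0, 0, 0]}
  ]
}}

```text
time_s: 8.65
ee_pos: [0.4815, 0.077, 0.0809]
tcp_rot: [0.0, 1.0, 0.001, -0.001]
wrist_force: [0.6, -0.1, -2.6]
width: 0.009
gripper_force: 40.0
```

```bash
python3 - <<'E'
from h import *
p,r,o=pose(); print(p,o['width'],o['wrist_force'])
s=snapshot('wrist'); save(s,'w3.png')
E
```

```text
[0.48151502 0.0770279  0.08091282] 0.009019240449581635 [ 0.60356862 -0.10619714 -2.59091961]
```

View pics/w3.png

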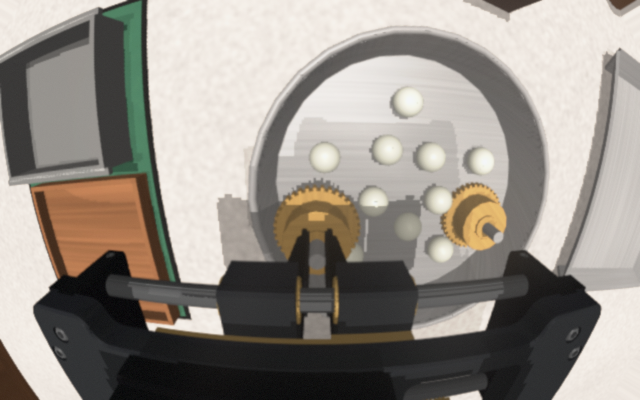

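Barrel B is over the gap at (317,235) between balls at (324,157), (373,200) and (355,258), and barrel A sits flat at (475,215). Lowering B now.

>>> {"fn": "apply_moves", "kwargs": {
  "motion": [
    {"jaw": 0.0, "translation": [2, 1, 10], "rot": [0, 0, 0]},
    {"jaw": 0.0, "translation": [2, 1, 20], "rot": [0, 0, 0]},
    {"jaw": 0.0, "translation": [2, 1, 29], "rot": [0, 0, 0]},
    {"jaw": 0.0, "translation": [2, 1, 36], "rot": [0, 0, 0]},
    {"jaw": 0.0, "translation": [2, 1, 39.5], "rot": [0, 0, 0]},
    {"jaw": 0.0, "translation": [2, 1, 39.5], "rot": [0, 0, 0]},
    {"jaw": 0.28, "translation": [2, 1, 39.5], "rot": [0, 0, 0]},
    {"jaw": 0.28, "translation": [2, 1, 39.5], "rot": [0, 0, 0]}
  ]
}}

```text
time_s: 9.37
ee_pos: [0.4849, 0.0754, 0.0436]
tcp_rot: [0.0, 1.0, -0.0, 0.0]
wrist_force: [-0.1, -0.5, -0.2]
width: 0.0173
gripper_force: 0.0
```

>>> {"fn": "apply_moves", "kwargs": {
  "motion": [
    {"jaw": 0.28, "translation": [0, 0, 0], "rot": [0, 0, 0]},
    {"jaw": 0.28, "translation": [0, 0, -15], "rot": [0, 0, 0]},
    {"jaw": 0.28, "translation": [0, 0, -50], "rot": [0, 0, 0]},
    {"jaw": 0.5, "translation": [0, 0, -90], "rot": [0, 0, 0]},
    {"jaw": 0.5, "translation": [0, 0, -130], "rot": [0, 0, 0]},
    {"jaw": 0.5, "translation": [0, 0, -170], "rot": [0, 0, 0]},
    {"jaw": 0.5, "translation": [30, 0, -180], "rot": [0, 0, 0]},
    {"jaw": 0.5, "translation": [30, 0, -180], "rot": [0, 0, 0]}
  ]
}}

```text
time_s: 10.03
ee_pos: [0.5189, 0.0753, 0.2276]
tcp_rot: [-0.0, 1.0, -0.0, 0.005]
wrist_force: [-1.0, -0.4, -0.7]
width: 0.0472
gripper_force: 0.0
```

```bash
python3 look.py s4.png; python3 - <<'E'
from h import *
s=snapshot('wrist'); t=snapshot('top'); save(s,'w4.png')
P=cloud(t); hsv=cv2.cvtColor(t['frame'],cv2.COLOR_RGB2HSV)
sb=(P[...,2]>.055)&(P[...,2]<.064)&(abs(P[...,1]+.06)<.07)&(P[...,0]>.6)&(P[...,0]<.78)&(P[...,1]<-.01)
k,l,st,c=cv2.connectedComponentsWithStats(sb.astype(np.uint8))
for i in range(1,k):
  if st[i,4]>50: print('stand',st[i],cv2.minAreaRect(P[l==i][:,:2].astype(np.float32)))
r=(P[...,2]>.147)&(P[...,2]<.17)&(abs(P[...,1]+.065)<.04)&(P[...,0]>.66)&(P[...,0]<.75)
print('rodtop',r.sum(),P[r].mean(0),cv2.minAreaRect(P[r][:,:2].astype(np.float32)))
E
```

```text
tcp [0.5189 0.0753 0.2276] 10.0333 0.04716624215540617
top drum 99 [0.479  0.3755 0.0222] z 0.02 0.027
top drum 253 [ 0.4738 -0.0615  0.0371] z 0.02 0.043
top drum 71 [0.3541 0.3567 0.0223] z 0.02 0.026
balls []
arbor 14 [ 0.4743 -0.0622  0.0595]
side drum 69 [0.3596 0.2863 0.0234] z 0.021 0.026
side drum 71 [0.4615 0.2358 0.0231] z 0.02 0.026
side drum 228 [0.4871 0.0672 0.0357] z 0.02 0.061
side drum 276 [ 0.4766 -0.0698  0.0364] z 0.02 0.048
balls [[0.526, -0.059]]
arbor 20 [0.4863 0.0727 0.0574]
arbor 23 [ 0.4757 -0.0651  0.0582]
stand [336 144  39  38 768] ((0.7122728824615479, -0.0667048841714859), (0.08006806671619415, 0.08168501406908035), 77.74662017822266)
rodtop 66 [ 0.70869841 -0.0680036   0.15291606] ((0.7099521160125732, -0.06822796911001205), (0.023498373106122017, 0.013548237271606922), 0.3155978322029114)
```

View pics/w4.png

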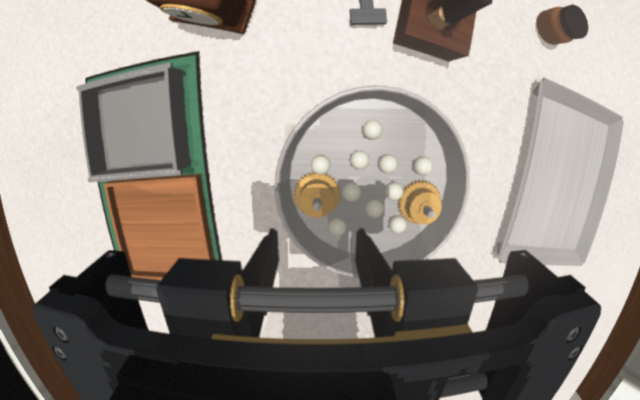

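Wrist view: both barrels stand upright in the bowl at (317,195) and (420,205) among ten balls, and the centre of the bowl is free. Next, the rod.

>>> {"fn": "apply_moves", "kwargs": {
  "motion": [
    {"jaw": 0.5, "translation": [30, 23, 0], "rot": [0, 0, 0]},
    {"jaw": 0.5, "translation": [60, 46, 0], "rot": [0, 0, 0]},
    {"jaw": 0.5, "translation": [90, 69, 0], "rot": [0, 0, 0]},
    {"jaw": 0.5, "translation": [120, 92, 0], "rot": [0, 0, 0]},
    {"jaw": 0.5, "translation": [150, 115, 0], "rot": [0, 0, 0]},
    {"jaw": 0.5, "translation": [175, 134, 0], "rot": [0, 0, 0]},
    {"jaw": 0.5, "translation": [190, 144, 15], "rot": [0, 0, 0]},
    {"jaw": 0.5, "translation": [190, 144, 30], "rot": [0, 0, 0]}
  ]
}}

```text
time_s: 10.9
ee_pos: [0.7062, -0.0711, 0.1911]
tcp_rot: [0.0, 1.0, -0.001, -0.0]
wrist_force: [0.6, -0.0, -0.5]
width: 0.0477
gripper_force: 0.0
```

>>> {"fn": "apply_moves", "kwargs": {
  "motion": [
    {"jaw": 0.5, "translation": [0, 0, 0], "rot": [0, 0, 0]},
    {"jaw": 0.5, "translation": [0, 0, 0], "rot": [0, 0, 0]}
  ]
}}

```text
time_s: 11.07
ee_pos: [0.7036, -0.0684, 0.1915]
tcp_rot: [-0.0, 1.0, -0.0, -0.002]
wrist_force: [-0.1, -0.1, 0.8]
width: 0.0472
gripper_force: 0.0
```

```bash
python3 - <<'E'
from h import *
p,r,o=pose(); print(p,o['width'],o['wrist_force'])
s=snapshot('wrist'); save(s,'w5.png')
E
```

```text
[ 0.70358912 -0.06844003  0.19154755] 0.04722747580050934 [-0.09754348 -0.06162322  0.75817358]
```

View pics/w5.png

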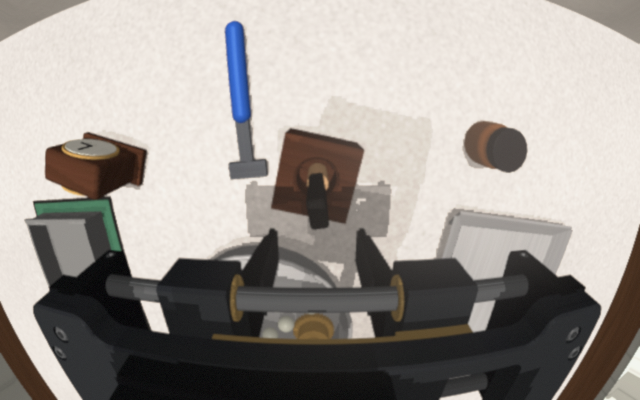

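The rod handle at (317,200) is centred between the finger tips. Descending with +5 mm in x.

>>> {"fn": "apply_moves", "kwargs": {
  "motion": [
    {"jaw": 0.5, "translation": [5, 0, 20], "rot": [0, 0, 0]},
    {"jaw": 0.5, "translation": [5, 0, 45], "rot": [0, 0, 0]},
    {"jaw": 0.5, "translation": [5, 0, 70], "rot": [0, 0, 0]},
    {"jaw": 0.5, "translation": [5, 0, 90], "rot": [0, 0, 0]},
    {"jaw": 0.5, "translation": [5, 0, 103.5], "rot": [0, 0, 0]},
    {"jaw": 0.5, "translation": [5, 0, 103.5], "rot": [0, 0, 0]},
    {"jaw": 0.0, "translation": [5, 0, 103.5], "rot": [0, 0, 0]},
    {"jaw": 0.0, "translation": [5, 0, 103.5], "rot": [0, 0, 0]}
  ],
  "force": 60
}}

```text
time_s: 11.78
ee_pos: [0.7103, -0.0686, 0.0915]
tcp_rot: [0.0, 1.0, 0.0, 0.001]
wrist_force: [-0.5, 0.4, 0.0]
width: 0.0393
gripper_force: 0.0
```

>>> {"fn": "apply_moves", "kwargs": {
  "motion": [
    {"jaw": 0.0, "translation": [0, 0, 0], "rot": [0, 0, 0]},
    {"jaw": 0.0, "translation": [0, 0, 0], "rot": [0, 0, 0]},
    {"jaw": 0.0, "translation": [0, 0, 0], "rot": [0, 0, 0]},
    {"jaw": 0.0, "translation": [0, 0, 0], "rot": [0, 0, 0]}
  ]
}}

```text
time_s: 12.12
ee_pos: [0.7098, -0.0687, 0.0902]
tcp_rot: [0.0, 1.0, -0.0, 0.0]
wrist_force: [0.0, 0.1, 5.0]
width: 0.0135
gripper_force: 60.0
```

>>> {"fn": "apply_moves", "kwargs": {
  "motion": [
    {"jaw": 0.0, "translation": [0, 0, -10], "rot": [0, 0, 0]},
    {"jaw": 0.0, "translation": [0, 0, -30], "rot": [0, 0, 0]},
    {"jaw": 0.0, "translation": [0, 0, -55], "rot": [0, 0, 0]},
    {"jaw": 0.0, "translation": [0, 0, -75], "rot": [0, 0, 0]},
    {"jaw": 0.0, "translation": [0, 0, -90], "rot": [0, 0, 0]},
    {"jaw": 0.0, "translation": [0, 0, -90], "rot": [0, 0, 0]},
    {"jaw": 0.0, "translation": [0, 0, -90], "rot": [0, 0, 0]}
  ]
}}

```text
time_s: 12.7
ee_pos: [0.7097, -0.0687, 0.1804]
tcp_rot: [0.0, 1.0, -0.0, 0.001]
wrist_force: [-0.2, 0.7, -1.0]
width: 0.014
gripper_force: 60.0
```

```bash
python3 - <<'E'
from h import *
p,r,o=pose(); print(p,o['width'],o['gripper_force'],o['wrist_force'])
s=snapshot('side'); P=cloud(s)
cv2.imwrite('pics/s5.png',cv2.resize(s['frame'][60:260,250:550],None,fx=2.6,fy=2.6)[:,:,::-1])
E
```

```text
[ 0.70970564 -0.0686682   0.18044379] 0.013968284045759932 59.99946355819702 [-0.16692797  0.67427259 -1.01630332]
```

View pics/s5.png

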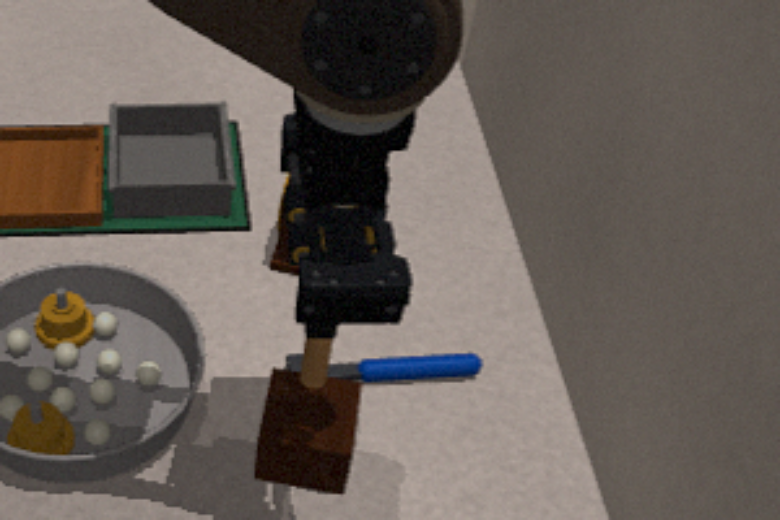

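The rod is held upright and clear of the block (foot at about (313,383) in the crop). Moving it over the bowl centre and lowering.

>>> {"fn": "apply_moves", "kwargs": {
  "motion": [
    {"jaw": 0.0, "translation": [-32, -12, 0], "rot": [0, 0, 0]},
    {"jaw": 0.0, "translation": [-64, -24, 0], "rot": [0, 0, 0]},
    {"jaw": 0.0, "translation": [-96, -36, 0], "rot": [0, 0, 0]},
    {"jaw": 0.0, "translation": [-128, -48, 0], "rot": [0, 0, 0]},
    {"jaw": 0.0, "translation": [-160, -60, 0], "rot": [0, 0, 0]},
    {"jaw": 0.0, "translation": [-190, -71, 0], "rot": [0, 0, 0]},
    {"jaw": 0.0, "translation": [-205, -78, 0], "rot": [0, 0, 0]},
    {"jaw": 0.0, "translation": [-205, -78, 0], "rot": [0, 0, 0]}
  ]
}}

```text
time_s: 13.42
ee_pos: [0.5011, 0.0106, 0.1789]
tcp_rot: [-0.0, 1.0, 0.0, -0.002]
wrist_force: [0.1, 0.0, -0.5]
width: 0.0146
gripper_force: 60.0
```

>>> {"fn": "apply_moves", "kwargs": {
  "motion": [
    {"jaw": 0.0, "translation": [0, 0, 20], "rot": [0, 0, 0]},
    {"jaw": 0.0, "translation": [0, 0, 40], "rot": [0, 0, 0]},
    {"jaw": 0.0, "translation": [0, 0, 60], "rot": [0, 0, 0]},
    {"jaw": 0.0, "translation": [0, 0, 75], "rot": [0, 0, 0]},
    {"jaw": 0.0, "translation": [0, 0, 86], "rot": [0, 0, 0]},
    {"jaw": 0.0, "translation": [0, 0, 91], "rot": [0, 0, 0]},
    {"jaw": 0.0, "translation": [0, 0, 91], "rot": [0, 0, 0]},
    {"jaw": 0.0, "translation": [0, 0, 91], "rot": [0, 0, 0]}
  ]
}}

```text
time_s: 14.08
ee_pos: [0.5048, 0.0092, 0.0884]
tcp_rot: [0.0, 1.0, -0.0, -0.0]
wrist_force: [-0.6, -0.5, -0.4]
width: 0.0134
gripper_force: 60.0
```

>>> {"fn": "apply_moves", "kwargs": {
  "motion": [
    {"jaw": 0.0, "translation": [-1, -8, 0], "rot": [0, 0, 0]},
    {"jaw": 0.0, "translation": [-2, -16, 0], "rot": [0, 0, 0]},
    {"jaw": 0.0, "translation": [-3, -24, 0], "rot": [0, 0, 0]},
    {"jaw": 0.0, "translation": [-3, -32, 0], "rot": [0, 0, 0]},
    {"jaw": 0.0, "translation": [-3, -32, 0], "rot": [0, 0, 0]},
    {"jaw": 0.0, "translation": [-3, -32, 0], "rot": [0, 0, 0]}
  ]
}}

```text
time_s: 14.58
ee_pos: [0.5016, 0.0421, 0.0888]
tcp_rot: [0.0, 1.0, 0.001, 0.0]
wrist_force: [0.4, 0.2, 0.1]
width: 0.0139
gripper_force: 60.0
```

>>> {"fn": "apply_moves", "kwargs": {
  "motion": [
    {"jaw": 0.0, "translation": [9.3, 1.2, 0], "rot": [0, 0, 0]},
    {"jaw": 0.0, "translation": [18, 4.8, 0], "rot": [0, 0, 0]},
    {"jaw": 0.0, "translation": [25.5, 10.5, 0], "rot": [0, 0, 0]},
    {"jaw": 0.0, "translation": [31.2, 18, 0], "rot": [0, 0, 0]},
    {"jaw": 0.0, "translation": [34.8, 26.7, 0], "rot": [0, 0, 0]},
    {"jaw": 0.0, "translation": [36, 36, 0], "rot": [0, 0, 0]},
    {"jaw": 0.0, "translation": [34.8, 45.3, 0], "rot": [0, 0, 0]},
    {"jaw": 0.0, "translation": [31.2, 54, 0], "rot": [0, 0, 0]}
  ]
}}

```text
time_s: 15.25
ee_pos: [0.5327, -0.0139, 0.0885]
tcp_rot: [0.0, 1.0, -0.0, -0.0]
wrist_force: [-0.3, -0.3, 0.0]
width: 0.0135
gripper_force: 60.0
```

>>> {"fn": "apply_moves", "kwargs": {
  "motion": [
    {"jaw": 0.0, "translation": [-5.7, 7.5, 0], "rot": [0, 0, 0]},
    {"jaw": 0.0, "translation": [-13.2, 13.2, 0], "rot": [0, 0, 0]},
    {"jaw": 0.0, "translation": [-21.9, 16.8, 0], "rot": [0, 0, 0]},
    {"jaw": 0.0, "translation": [-31.2, 18, 0], "rot": [0, 0, 0]},
    {"jaw": 0.0, "translation": [-40.5, 16.8, 0], "rot": [0, 0, 0]},
    {"jaw": 0.0, "translation": [-49.2, 13.2, 0], "rot": [0, 0, 0]},
    {"jaw": 0.0, "translation": [-56.7, 7.5, 0], "rot": [0, 0, 0]},
    {"jaw": 0.0, "translation": [-62.4, 0, 0], "rot": [0, 0, 0]}
  ]
}}

```text
time_s: 15.92
ee_pos: [0.4693, -0.0119, 0.0887]
tcp_rot: [0.0, 1.0, -0.0, -0.0]
wrist_force: [0.7, 0.4, -0.6]
width: 0.0139
gripper_force: 60.0
```

>>> {"fn": "apply_moves", "kwargs": {
  "motion": [
    {"jaw": 0.0, "translation": [-3.6, -8.7, 0], "rot": [0, 0, 0]},
    {"jaw": 0.0, "translation": [-4.8, -18, 0], "rot": [0, 0, 0]},
    {"jaw": 0.0, "translation": [-3.6, -27.3, 0], "rot": [0, 0, 0]},
    {"jaw": 0.0, "translation": [0, -36, 0], "rot": [0, 0, 0]},
    {"jaw": 0.0, "translation": [5.7, -43.5, 0], "rot": [0, 0, 0]},
    {"jaw": 0.0, "translation": [13.2, -49.2, 0], "rot": [0, 0, 0]},
    {"jaw": 0.0, "translation": [21.9, -52.8, 0], "rot": [0, 0, 0]},
    {"jaw": 0.0, "translation": [31.2, -54, 0], "rot": [0, 0, 0]}
  ]
}}

```text
time_s: 16.58
ee_pos: [0.5028, 0.042, 0.0886]
tcp_rot: [0.0, 1.0, 0.0, 0.0]
wrist_force: [0.3, -0.6, -0.7]
width: 0.0138
gripper_force: 60.0
```

```bash
python3 - <<'E'
from h import *
p,r,o=pose(); print(p,o['width'],o['gripper_force'],o['wrist_force'])
s=snapshot('side')
cv2.imwrite('pics/s6.png',cv2.resize(s['frame'][140:260,210:390],None,fx=4,fy=4)[:,:,::-1])
E
```

```text
[0.50278721 0.04203167 0.08855515] 0.013834869042399557 59.99936521053314 [ 0.28156931 -0.56528209 -0.71539039]
```

View pics/s6.png

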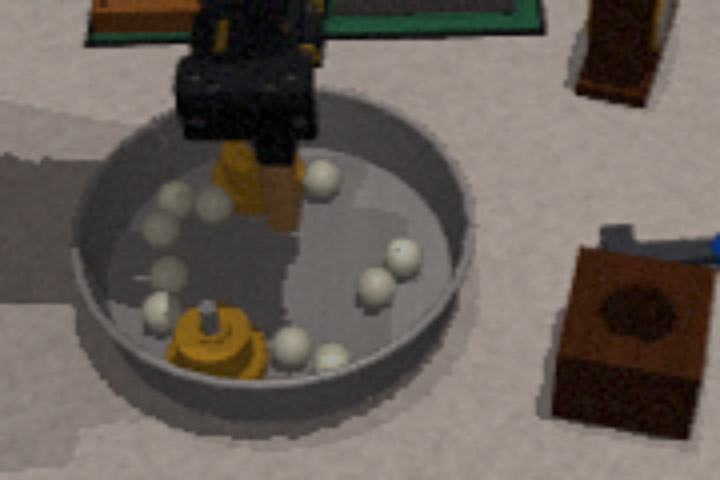

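The rod is at the left side (285,200), all ten balls and both barrels are still in the bowl, and forces are tiny. Two more rounds.

>>> {"fn": "apply_moves", "kwargs": {
  "motion": [
    {"jaw": 0.0, "translation": [9.3, 1.2, 0], "rot": [0, 0, 0]},
    {"jaw": 0.0, "translation": [18, 4.8, 0], "rot": [0, 0, 0]},
    {"jaw": 0.0, "translation": [25.5, 10.5, 0], "rot": [0, 0, 0]},
    {"jaw": 0.0, "translation": [31.2, 18, 0], "rot": [0, 0, 0]},
    {"jaw": 0.0, "translation": [34.8, 26.7, 0], "rot": [0, 0, 0]},
    {"jaw": 0.0, "translation": [36, 36, 0], "rot": [0, 0, 0]},
    {"jaw": 0.0, "translation": [34.8, 45.3, 0], "rot": [0, 0, 0]},
    {"jaw": 0.0, "translation": [31.2, 54, 0], "rot": [0, 0, 0]}
  ]
}}

```text
time_s: 17.3
ee_pos: [0.5326, -0.0139, 0.0886]
tcp_rot: [0.0, 1.0, -0.0, 0.0]
wrist_force: [-0.2, 0.3, -1.6]
width: 0.0138
gripper_force: 60.0
```

>>> {"fn": "apply_moves", "kwargs": {
  "motion": [
    {"jaw": 0.0, "translation": [-5.7, 7.5, 0], "rot": [0, 0, 0]},
    {"jaw": 0.0, "translation": [-13.2, 13.2, 0], "rot": [0, 0, 0]},
    {"jaw": 0.0, "translation": [-21.9, 16.8, 0], "rot": [0, 0, 0]},
    {"jaw": 0.0, "translation": [-31.2, 18, 0], "rot": [0, 0, 0]},
    {"jaw": 0.0, "translation": [-40.5, 16.8, 0], "rot": [0, 0, 0]},
    {"jaw": 0.0, "translation": [-49.2, 13.2, 0], "rot": [0, 0, 0]},
    {"jaw": 0.0, "translation": [-56.7, 7.5, 0], "rot": [0, 0, 0]},
    {"jaw": 0.0, "translation": [-62.4, 0, 0], "rot": [0, 0, 0]}
  ]
}}

```text
time_s: 17.97
ee_pos: [0.4693, -0.012, 0.0887]
tcp_rot: [0.0, 1.0, -0.0, -0.0]
wrist_force: [0.6, -0.5, -0.9]
width: 0.0139
gripper_force: 60.0
```

>>> {"fn": "apply_moves", "kwargs": {
  "motion": [
    {"jaw": 0.0, "translation": [-3.6, -8.7, 0], "rot": [0, 0, 0]},
    {"jaw": 0.0, "translation": [-4.8, -18, 0], "rot": [0, 0, 0]},
    {"jaw": 0.0, "translation": [-3.6, -27.3, 0], "rot": [0, 0, 0]},
    {"jaw": 0.0, "translation": [0, -36, 0], "rot": [0, 0, 0]},
    {"jaw": 0.0, "translation": [5.7, -43.5, 0], "rot": [0, 0, 0]},
    {"jaw": 0.0, "translation": [13.2, -49.2, 0], "rot": [0, 0, 0]},
    {"jaw": 0.0, "translation": [21.9, -52.8, 0], "rot": [0, 0, 0]},
    {"jaw": 0.0, "translation": [31.2, -54, 0], "rot": [0, 0, 0]}
  ]
}}

```text
time_s: 18.63
ee_pos: [0.5028, 0.042, 0.0886]
tcp_rot: [0.0, 1.0, 0.0, 0.0]
wrist_force: [-0.8, -0.2, 1.0]
width: 0.0138
gripper_force: 60.0
```

>>> {"fn": "apply_moves", "kwargs": {
  "motion": [
    {"jaw": 0.0, "translation": [9.3, 1.2, 0], "rot": [0, 0, 0]},
    {"jaw": 0.0, "translation": [18, 4.8, 0], "rot": [0, 0, 0]},
    {"jaw": 0.0, "translation": [25.5, 10.5, 0], "rot": [0, 0, 0]},
    {"jaw": 0.0, "translation": [31.2, 18, 0], "rot": [0, 0, 0]},
    {"jaw": 0.0, "translation": [34.8, 26.7, 0], "rot": [0, 0, 0]},
    {"jaw": 0.0, "translation": [36, 36, 0], "rot": [0, 0, 0]},
    {"jaw": 0.0, "translation": [34.8, 45.3, 0], "rot": [0, 0, 0]},
    {"jaw": 0.0, "translation": [31.2, 54, 0], "rot": [0, 0, 0]}
  ]
}}

```text
time_s: 19.3
ee_pos: [0.5326, -0.0139, 0.0886]
tcp_rot: [0.0, 1.0, -0.0, 0.0]
wrist_force: [-0.9, -0.5, -0.5]
width: 0.0139
gripper_force: 60.0
```

>>> {"fn": "apply_moves", "kwargs": {
  "motion": [
    {"jaw": 0.0, "translation": [-5.7, 7.5, 0], "rot": [0, 0, 0]},
    {"jaw": 0.0, "translation": [-13.2, 13.2, 0], "rot": [0, 0, 0]},
    {"jaw": 0.0, "translation": [-21.9, 16.8, 0], "rot": [0, 0, 0]},
    {"jaw": 0.0, "translation": [-31.2, 18, 0], "rot": [0, 0, 0]},
    {"jaw": 0.0, "translation": [-40.5, 16.8, 0], "rot": [0, 0, 0]},
    {"jaw": 0.0, "translation": [-49.2, 13.2, 0], "rot": [0, 0, 0]},
    {"jaw": 0.0, "translation": [-56.7, 7.5, 0], "rot": [0, 0, 0]},
    {"jaw": 0.0, "translation": [-62.4, 0, 0], "rot": [0, 0, 0]}
  ]
}}

```text
time_s: 19.97
ee_pos: [0.4694, -0.0119, 0.0887]
tcp_rot: [0.0, 1.0, -0.0, -0.0]
wrist_force: [0.6, -0.3, -0.1]
width: 0.0137
gripper_force: 60.0
```

>>> {"fn": "apply_moves", "kwargs": {
  "motion": [
    {"jaw": 0.0, "translation": [-3.6, -8.7, 0], "rot": [0, 0, 0]},
    {"jaw": 0.0, "translation": [-4.8, -18, 0], "rot": [0, 0, 0]},
    {"jaw": 0.0, "translation": [-3.6, -27.3, 0], "rot": [0, 0, 0]},
    {"jaw": 0.0, "translation": [0, -36, 0], "rot": [0, 0, 0]},
    {"jaw": 0.0, "translation": [5.7, -43.5, 0], "rot": [0, 0, 0]},
    {"jaw": 0.0, "translation": [13.2, -49.2, 0], "rot": [0, 0, 0]},
    {"jaw": 0.0, "translation": [21.9, -52.8, 0], "rot": [0, 0, 0]},
    {"jaw": 0.0, "translation": [31.2, -54, 0], "rot": [0, 0, 0]}
  ]
}}

```text
time_s: 20.63
ee_pos: [0.5028, 0.042, 0.0886]
tcp_rot: [0.0, 1.0, 0.0, 0.0]
wrist_force: [-0.2, -0.2, 0.0]
width: 0.0134
gripper_force: 60.0
```

```bash
python3 - <<'E'
from h import *
p,r,o=pose(); print(p,o['width'],o['gripper_force'],o['wrist_force'])
s=snapshot('side')
cv2.imwrite('pics/s7.png',cv2.resize(s['frame'][140:260,210:390],None,fx=4,fy=4)[:,:,::-1])
E
```

```text
[0.50279214 0.04202409 0.08855865] 0.0134355732958843 59.999536871910095 [-0.16608427 -0.17011007  0.00509071]
```

View pics/s7.png

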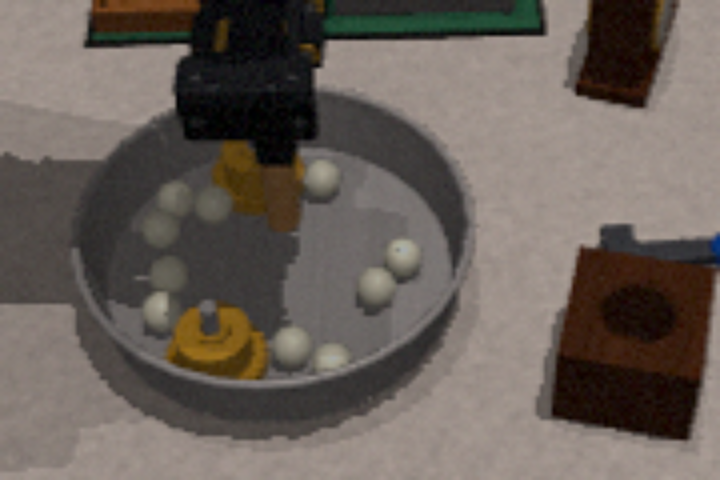

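Same ball layout as after round one, with balls at crop positions (322,178), (175,197), (212,203), (160,228), (169,274), (160,312), (292,346), (331,361), (375,288) and (403,256). I'll work out which ones have moved.

```bash
python3 - <<'E'
from h import *
s=dict(np.load('pics/side0.npz'))
c=np.array([(322,178),(175,197),(212,203),(160,228),(169,274),(160,312),(292,346),(331,361),(375,288),(403,256)])/4+[210,140]
n=plane(s,c,.02)[:,:2]
o=np.array([[.525,.076],[.441,.054],[.489,.036],[.532,.028],[.57,.013],[.467,.006],[.527,-.009],[.491,-.019],[.444,-.028],[.525,-.056]])
print(n.round(3).tolist())
D=np.linalg.norm(o[:,None]-n[None],axis=2)
print(np.c_[o,D.min(1).round(3),D.argmin(1)])
E
```

```text
[[0.527, 0.069], [0.435, 0.053], [0.459, 0.048], [0.429, 0.027], [0.439, -0.01], [0.437, -0.039], [0.517, -0.064], [0.54, -0.074], [0.564, -0.02], [0.58, 0.005]]
[[ 5.25e-01  7.60e-02  7.00e-03  0.00e+00]
 [ 4.41e-01  5.40e-02  6.00e-03  1.00e+00]
 [ 4.89e-01  3.60e-02  3.20e-02  2.00e+00]
 [ 5.32e-01  2.80e-02  4.20e-02  0.00e+00]
 [ 5.70e-01  1.30e-02  1.30e-02  9.00e+00]
 [ 4.67e-01  6.00e-03  3.20e-02  4.00e+00]
 [ 5.27e-01 -9.00e-03  3.80e-02  8.00e+00]
 [ 4.91e-01 -1.90e-02  5.10e-02  6.00e+00]
 [ 4.44e-01 -2.80e-02  1.30e-02  5.00e+00]
 [ 5.25e-01 -5.60e-02  1.10e-02  6.00e+00]]
```

Inner balls moved well over 15 mm, some outer ones less. I'll sweep wider on the barrel-free far and near sides and end on the left.

>>> {"fn": "apply_moves", "kwargs": {
  "motion": [
    {"jaw": 0.0, "translation": [18, 4.8, 0], "rot": [0, 0, 0]},
    {"jaw": 0.0, "translation": [31.2, 18, 0], "rot": [0, 0, 0]},
    {"jaw": 0.0, "translation": [47, 19, 0], "rot": [0, 0, 0]},
    {"jaw": 0.0, "translation": [53.7, 5, 0], "rot": [0, 0, 0]},
    {"jaw": 0.0, "translation": [47.5, -4, 0], "rot": [0, 0, 0]},
    {"jaw": 0.0, "translation": [39.9, -11.5, 0], "rot": [0, 0, 0]},
    {"jaw": 0.0, "translation": [32.9, -16.6, 0], "rot": [0, 0, 0]},
    {"jaw": 0.0, "translation": [32.9, -16.6, 0], "rot": [0, 0, 0]}
  ]
}}

```text
time_s: 21.35
ee_pos: [0.5322, 0.059, 0.0886]
tcp_rot: [0.0, 1.0, 0.001, -0.001]
wrist_force: [0.3, -0.0, -0.7]
width: 0.0137
gripper_force: 60.0
```

>>> {"fn": "apply_moves", "kwargs": {
  "motion": [
    {"jaw": 0.0, "translation": [10.9, 8.8, 0], "rot": [0, 0, 0]},
    {"jaw": 0.0, "translation": [20.8, 21.6, 0], "rot": [0, 0, 0]},
    {"jaw": 0.0, "translation": [27, 36.6, 0], "rot": [0, 0, 0]},
    {"jaw": 0.0, "translation": [29.1, 52.6, 0], "rot": [0, 0, 0]},
    {"jaw": 0.0, "translation": [27, 68.6, 0], "rot": [0, 0, 0]},
    {"jaw": 0.0, "translation": [23.3, 78.8, 0], "rot": [0, 0, 0]},
    {"jaw": 0.0, "translation": [17.9, 88.2, 0], "rot": [0, 0, 0]},
    {"jaw": 0.0, "translation": [17.9, 88.2, 0], "rot": [0, 0, 0]}
  ]
}}

```text
time_s: 22.02
ee_pos: [0.5517, -0.0322, 0.0885]
tcp_rot: [0.0, 1.0, -0.001, -0.0]
wrist_force: [-0.4, 0.0, -0.1]
width: 0.0136
gripper_force: 60.0
```

>>> {"fn": "apply_moves", "kwargs": {
  "motion": [
    {"jaw": 0.0, "translation": [-21.3, -15, 0], "rot": [0, 0, 0]},
    {"jaw": 0.0, "translation": [-32.8, -4.4, 0], "rot": [0, 0, 0]},
    {"jaw": 0.0, "translation": [-50.8, 0.4, 0], "rot": [0, 0, 0]},
    {"jaw": 0.0, "translation": [-68.8, -4.4, 0], "rot": [0, 0, 0]},
    {"jaw": 0.0, "translation": [-82, -17.6, 0], "rot": [0, 0, 0]},
    {"jaw": 0.0, "translation": [-86.8, -35.6, 0], "rot": [0, 0, 0]},
    {"jaw": 0.0, "translation": [-97.8, -35.6, 0], "rot": [0, 0, 0]},
    {"jaw": 0.0, "translation": [-108.8, -35.6, 0], "rot": [0, 0, 0]}
  ]
}}

```text
time_s: 22.68
ee_pos: [0.4434, 0.0063, 0.0888]
tcp_rot: [0.0, 1.0, 0.001, 0.0]
wrist_force: [0.3, 0.2, -0.4]
width: 0.0137
gripper_force: 60.0
```

>>> {"fn": "apply_moves", "kwargs": {
  "motion": [
    {"jaw": 0.0, "translation": [0.9, 10.1, 0], "rot": [0, 0, 0]},
    {"jaw": 0.0, "translation": [3.5, 19.8, 0], "rot": [0, 0, 0]},
    {"jaw": 0.0, "translation": [0.9, 10.1, 0], "rot": [0, 0, 0]},
    {"jaw": 0.0, "translation": [0, 0, 0], "rot": [0, 0, 0]},
    {"jaw": 0.0, "translation": [0.9, -10.1, 0], "rot": [0, 0, 0]},
    {"jaw": 0.0, "translation": [3.5, -19.8, 0], "rot": [0, 0, 0]},
    {"jaw": 0.0, "translation": [24.2, -12.3, 0], "rot": [0, 0, 0]},
    {"jaw": 0.0, "translation": [34.9, -27.6, 0], "rot": [0, 0, 0]}
  ]
}}

```text
time_s: 23.35
ee_pos: [0.4806, 0.0327, 0.0888]
tcp_rot: [0.0, 1.0, -0.0, 0.001]
wrist_force: [-0.5, -0.9, -1.6]
width: 0.0138
gripper_force: 60.0
```

>>> {"fn": "apply_moves", "kwargs": {
  "motion": [
    {"jaw": 0.0, "translation": [13.8, -7.2, 0], "rot": [0, 0, 0]},
    {"jaw": 0.0, "translation": [23.1, -8.4, 0], "rot": [0, 0, 0]},
    {"jaw": 0.0, "translation": [23.1, -8.4, 0], "rot": [0, 0, 0]},
    {"jaw": 0.0, "translation": [23.1, -8.4, 0], "rot": [0, 0, 0]}
  ]
}}

```text
time_s: 23.68
ee_pos: [0.5014, 0.0417, 0.0884]
tcp_rot: [0.0, 1.0, 0.0, -0.0]
wrist_force: [-0.1, -1.1, -0.1]
width: 0.0142
gripper_force: 60.0
```

```bash
python3 - <<'E'
from h import *
p,r,o=pose(); print(p,o['width'],o['gripper_force'],o['wrist_force'])
s=snapshot('side')
cv2.imwrite('pics/s8.png',cv2.resize(s['frame'][140:260,210:390],None,fx=4,fy=4)[:,:,::-1])
E
```

```text
[0.5014091  0.04174192 0.0883585 ] 0.01417568727605359 59.99945819377899 [-0.11457076 -1.06687245 -0.08306078]
```

View pics/s8.png

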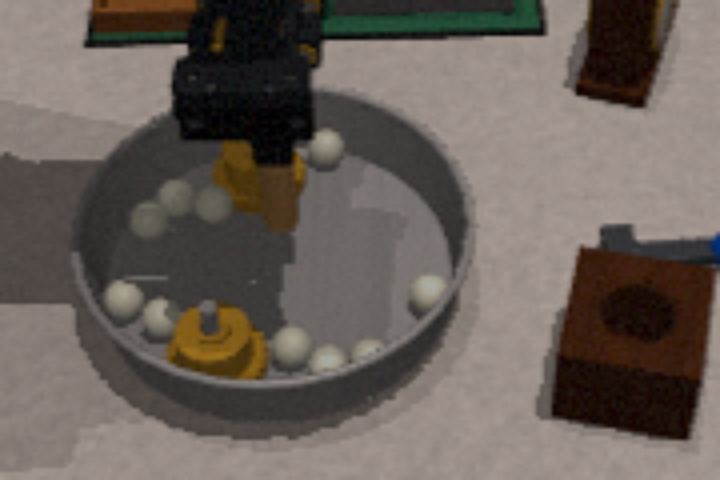

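All ten balls and both barrels remain in the bowl, and the outer balls at (325,150), (430,293) and (123,298) have shifted too. Next the rod goes back to its block.

>>> {"fn": "apply_moves", "kwargs": {
  "motion": [
    {"jaw": 0.0, "translation": [0, 0, -20], "rot": [0, 0, 0]},
    {"jaw": 0.0, "translation": [0, 0, -50], "rot": [0, 0, 0]},
    {"jaw": 0.0, "translation": [0, 0, -80], "rot": [0, 0, 0]},
    {"jaw": 0.0, "translation": [0, 0, -92], "rot": [0, 0, 0]},
    {"jaw": 0.0, "translation": [30, 16, -92], "rot": [0, 0, 0]},
    {"jaw": 0.0, "translation": [60, 31, -92], "rot": [0, 0, 0]},
    {"jaw": 0.0, "translation": [90, 47, -92], "rot": [0, 0, 0]},
    {"jaw": 0.0, "translation": [120, 63, -92], "rot": [0, 0, 0]}
  ]
}}

```text
time_s: 24.4
ee_pos: [0.6221, -0.0227, 0.1809]
tcp_rot: [0.0, 1.0, -0.0, -0.0]
wrist_force: [-1.1, -0.5, 0.1]
width: 0.0136
gripper_force: 60.0
```

>>> {"fn": "apply_moves", "kwargs": {
  "motion": [
    {"jaw": 0.0, "translation": [30, 16, 0], "rot": [0, 0, 0]},
    {"jaw": 0.0, "translation": [60, 31, 0], "rot": [0, 0, 0]},
    {"jaw": 0.0, "translation": [80, 42, 0], "rot": [0, 0, 0]},
    {"jaw": 0.0, "translation": [89, 47, 0], "rot": [0, 0, 0]},
    {"jaw": 0.0, "translation": [89, 47, 0], "rot": [0, 0, 0]},
    {"jaw": 0.0, "translation": [89, 47, 0], "rot": [0, 0, 0]}
  ]
}}

```text
time_s: 24.9
ee_pos: [0.7097, -0.069, 0.1799]
tcp_rot: [-0.0, 1.0, -0.0, -0.001]
wrist_force: [0.0, 0.1, -0.4]
width: 0.0137
gripper_force: 60.0
```

```bash
python3 - <<'E'
from h import *
p,r,o=pose(); print(p,o['width'],o['gripper_force'],o['wrist_force'])
E
```

```text
[ 0.70968975 -0.06895007  0.17990793] 0.013696803288195197 59.9994832277298 [ 0.0248801   0.07465807 -0.38588553]
```

Same spot as the pick-up. Lowering 88.5 mm, then letting go.

>>> {"fn": "apply_moves", "kwargs": {
  "motion": [
    {"jaw": 0.0, "translation": [1, 0, 20], "rot": [0, 0, 0]},
    {"jaw": 0.0, "translation": [1, 0, 40], "rot": [0, 0, 0]},
    {"jaw": 0.0, "translation": [1, 0, 60], "rot": [0, 0, 0]},
    {"jaw": 0.0, "translation": [1, 0, 78], "rot": [0, 0, 0]},
    {"jaw": 0.0, "translation": [1, 0, 88.5], "rot": [0, 0, 0]},
    {"jaw": 0.0, "translation": [1, 0, 88.5], "rot": [0, 0, 0]},
    {"jaw": 0.0, "translation": [1, 0, 88.5], "rot": [0, 0, 0]}
  ]
}}

```text
time_s: 25.48
ee_pos: [0.711, -0.0683, 0.0925]
tcp_rot: [0.0, 1.0, 0.0, -0.0]
wrist_force: [0.5, 0.3, -1.1]
width: 0.0142
gripper_force: 60.0
```

>>> {"fn": "apply_moves", "kwargs": {
  "motion": [
    {"jaw": 0.5, "translation": [0, 0, 0], "rot": [0, 0, 0]},
    {"jaw": 0.5, "translation": [0, 0, 0], "rot": [0, 0, 0]},
    {"jaw": 0.5, "translation": [0, 0, 0], "rot": [0, 0, 0]},
    {"jaw": 0.5, "translation": [0, 0, 0], "rot": [0, 0, 0]},
    {"jaw": 0.5, "translation": [0, 0, -20], "rot": [0, 0, 0]},
    {"jaw": 0.5, "translation": [0, 0, -55], "rot": [0, 0, 0]},
    {"jaw": 0.5, "translation": [0, 0, -90], "rot": [0, 0, 0]},
    {"jaw": 0.5, "translation": [0, 0, -110], "rot": [0, 0, 0]}
  ]
}}

```text
time_s: 26.15
ee_pos: [0.7124, -0.0688, 0.2063]
tcp_rot: [0.0, 1.0, -0.0, 0.002]
wrist_force: [-0.1, -0.5, 1.4]
width: 0.0474
gripper_force: 0.0
```

>>> {"fn": "apply_moves", "kwargs": {
  "motion": [
    {"jaw": 0.42, "translation": [-30, 0, 0], "rot": [0, 0, 0]},
    {"jaw": 0.42, "translation": [-60, 0, 0], "rot": [0, 0, 0]},
    {"jaw": 0.42, "translation": [-100, 0, 0], "rot": [0, 0, 0]},
    {"jaw": 0.42, "translation": [-140, 0, 0], "rot": [0, 0, 0]},
    {"jaw": 0.42, "translation": [-175, 0, 0], "rot": [0, 0, 0]},
    {"jaw": 0.42, "translation": [-190, 0, 0], "rot": [0, 0, 0]},
    {"jaw": 0.42, "translation": [-190, 0, 0], "rot": [0, 0, 0]},
    {"jaw": 0.42, "translation": [-190, 0, 0], "rot": [0, 0, 0]}
  ]
}}

```text
time_s: 26.82
ee_pos: [0.5219, -0.0688, 0.2029]
tcp_rot: [0.0, 1.0, -0.0, 0.001]
wrist_force: [1.1, 0.8, 0.2]
width: 0.0398
gripper_force: 0.0
```

```bash
python3 look.py s9.png; python3 - <<'E'
from h import *
s=snapshot('wrist'); t=snapshot('side')
cv2.imwrite('pics/w9.png',cv2.resize(np.hstack([s['frame'],t['frame'][:,100:500]]),None,fx=.76,fy=.76)[:,:,::-1])
E
```

```text
tcp [ 0.5219 -0.0688  0.2029] 26.8167 0.03983591258633094
top drum 137 [0.455  0.2361 0.0223] z 0.02 0.026
top drum 253 [0.4675 0.0735 0.0373] z 0.02 0.042
top drum 112 [0.3694 0.3677 0.0222] z 0.02 0.027
balls []
arbor 16 [0.4684 0.0735 0.0586]
side drum 192 [0.4685 0.0624 0.0351] z 0.02 0.048
side drum 264 [ 0.4741 -0.0725  0.037 ] z 0.02 0.057
balls [[0.431, 0.06], [0.418, 0.039], [0.434, 0.02], [0.593, -0.018], [0.411, -0.022], [0.515, -0.058], [0.537, -0.071]]
arbor 25 [ 0.4724 -0.0672  0.0583]
```

View pics/w9.png

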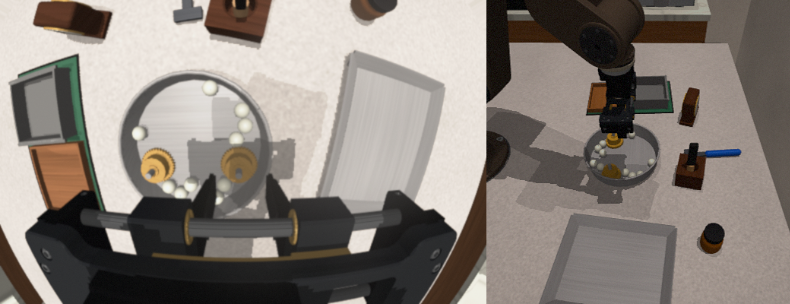

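The rod is back in its block (side part, (692,160)) and both barrels are upright in the bowl. B has shifted to (0.468, 0.0735). Picking A first.

>>> {"fn": "apply_moves", "kwargs": {
  "motion": [
    {"jaw": 0.34, "translation": [-25, -2, 20], "rot": [0, 0, 0]},
    {"jaw": 0.34, "translation": [-50, -4.3, 45], "rot": [0, 0, 0]},
    {"jaw": 0.34, "translation": [-50, -4.3, 80], "rot": [0, 0, 0]},
    {"jaw": 0.34, "translation": [-50, -4.3, 100], "rot": [0, 0, 0]},
    {"jaw": 0.34, "translation": [-50, -4.3, 115], "rot": [0, 0, 0]},
    {"jaw": 0.34, "translation": [-50, -4.3, 115], "rot": [0, 0, 0]},
    {"jaw": 0.34, "translation": [-50, -4.3, 115], "rot": [0, 0, 0]}
  ],
  "force": 40
}}

```text
time_s: 27.6
ee_pos: [0.4719, -0.0643, 0.0866]
tcp_rot: [-0.0, 1.0, -0.0, -0.001]
wrist_force: [0.2, -0.2, 0.4]
width: 0.0322
gripper_force: 0.0
```

```bash
python3 - <<'E'
from h import *
p,r,o=pose(); print(p,o['width'])
s=snapshot('wrist'); save(s,'w10.png')
E
```

```text
[ 0.4719068  -0.06430322  0.08656705] 0.03220922551628971
```

View pics/w10.png

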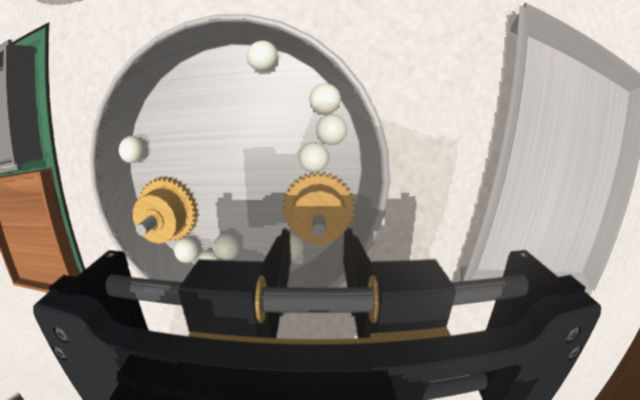

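Arbor at (319,225), centred between the fingers. Gripping, lifting and carrying to the box.

>>> {"fn": "apply_moves", "kwargs": {
  "motion": [
    {"jaw": 0.34, "translation": [0, 0, 18], "rot": [0, 0, 0]},
    {"jaw": 0.34, "translation": [0, 0, 35], "rot": [0, 0, 0]},
    {"jaw": 0.34, "translation": [0, 0, 46.5], "rot": [0, 0, 0]},
    {"jaw": 0.34, "translation": [0, 0, 46.5], "rot": [0, 0, 0]},
    {"jaw": 0.34, "translation": [0, 0, 46.5], "rot": [0, 0, 0]},
    {"jaw": 0.0, "translation": [0, 0, 46.5], "rot": [0, 0, 0]},
    {"jaw": 0.0, "translation": [0, 0, 46.5], "rot": [0, 0, 0]},
    {"jaw": 0.0, "translation": [0, 0, 46.5], "rot": [0, 0, 0]}
  ]
}}

```text
time_s: 28.32
ee_pos: [0.4721, -0.0644, 0.0415]
tcp_rot: [0.0, 1.0, -0.0, 0.001]
wrist_force: [0.3, -0.5, -0.2]
width: 0.0176
gripper_force: 0.0
```

>>> {"fn": "apply_moves", "kwargs": {
  "motion": [
    {"jaw": 0.0, "translation": [0, 0, 0], "rot": [0, 0, 0]},
    {"jaw": 0.0, "translation": [0, 0, 0], "rot": [0, 0, 0]},
    {"jaw": 0.0, "translation": [0, 0, 0], "rot": [0, 0, 0]},
    {"jaw": 0.0, "translation": [0, 0, -12], "rot": [0, 0, 0]},
    {"jaw": 0.0, "translation": [0, 0, -40], "rot": [0, 0, 0]},
    {"jaw": 0.0, "translation": [0, 0, -70], "rot": [0, 0, 0]},
    {"jaw": 0.0, "translation": [0, 0, -90], "rot": [0, 0, 0]},
    {"jaw": 0.0, "translation": [0, 0, -90], "rot": [0, 0, 0]}
  ]
}}

```text
time_s: 28.98
ee_pos: [0.4729, -0.0646, 0.134]
tcp_rot: [0.001, 1.0, -0.0, 0.003]
wrist_force: [1.7, -0.3, -1.9]
width: 0.0086
gripper_force: 40.0
```

```bash
python3 look.py s11.png
```

```text
tcp [ 0.4729 -0.0646  0.134 ] 28.9833 0.008633656787016183
top drum 63 [0.5005 0.3665 0.0224] z 0.02 0.027
top drum 120 [0.4945 0.2617 0.0223] z 0.02 0.027
top drum 254 [0.4676 0.0736 0.0375] z 0.021 0.044
top drum 101 [0.3536 0.3384 0.0222] z 0.02 0.026
balls []
arbor 17 [0.4682 0.0735 0.0574]
side drum 88 [0.5008 0.3092 0.0232] z 0.02 0.026
side drum 133 [0.4793 0.0639 0.0352] z 0.02 0.044
balls [[0.526, 0.103], [0.593, -0.018], [0.515, -0.058], [0.56, -0.063], [0.536, -0.071]]
```

>>> {"fn": "apply_moves", "kwargs": {
  "motion": [
    {"jaw": 0.0, "translation": [8, -28, 0], "rot": [0, 0, 0]},
    {"jaw": 0.0, "translation": [18, -66, 0], "rot": [0, 0, 0]},
    {"jaw": 0.0, "translation": [28, -104, 0], "rot": [0, 0, 0]},
    {"jaw": 0.0, "translation": [38, -142, 0], "rot": [0, 0, 0]},
    {"jaw": 0.0, "translation": [48, -180, 0], "rot": [0, 0, 0]},
    {"jaw": 0.0, "translation": [58, -218, 0], "rot": [0, 0, 0]},
    {"jaw": 0.0, "translation": [68, -256, 0], "rot": [0, 0, 0]},
    {"jaw": 0.0, "translation": [78, -294, 0], "rot": [0, 0, 0]}
  ]
}}

```text
time_s: 29.75
ee_pos: [0.5491, 0.2315, 0.1285]
tcp_rot: [0.0, 1.0, -0.0, -0.001]
wrist_force: [1.3, -1.1, -1.6]
width: 0.009
gripper_force: 40.0
```

>>> {"fn": "apply_moves", "kwargs": {
  "motion": [
    {"jaw": 0.0, "translation": [10, -38, 0], "rot": [0, 0, 0]},
    {"jaw": 0.0, "translation": [20, -76, 0], "rot": [0, 0, 0]},
    {"jaw": 0.0, "translation": [30, -106, 0], "rot": [0, 0, 0]},
    {"jaw": 0.0, "translation": [36, -124, 0], "rot": [0, 0, 0]},
    {"jaw": 0.0, "translation": [36, -130, 0], "rot": [0, 0, 0]},
    {"jaw": 0.0, "translation": [36, -130, 15], "rot": [0, 0, 0]},
    {"jaw": 0.0, "translation": [36, -130, 15], "rot": [0, 0, 0]}
  ]
}}

```text
time_s: 30.33
ee_pos: [0.5839, 0.3589, 0.1115]
tcp_rot: [0.001, 1.0, 0.0, -0.003]
wrist_force: [-1.1, -0.7, -1.3]
width: 0.0085
gripper_force: 40.0
```

```bash
python3 - <<'E'
from h import *
p,r,o=pose(); print(p,o['width'],o['wrist_force'])
s=snapshot('wrist'); save(s,'w12.png')
E
```

```text
[0.58389258 0.35886065 0.1114542 ] 0.008502535124879267 [-1.09630195 -0.67234472 -1.34090388]
```

View pics/w12.png

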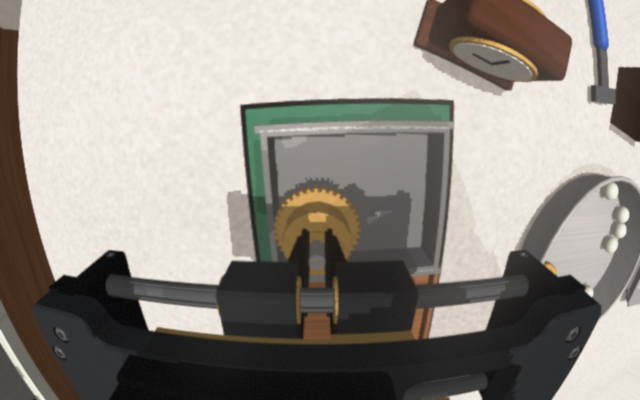

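Barrel A hangs inside the box's left half (317,220), with the left wall at about 272. I'll shift 3 mm right and lower.

>>> {"fn": "apply_moves", "kwargs": {
  "motion": [
    {"jaw": 0.0, "translation": [2, 3, 15], "rot": [0, 0, 0]},
    {"jaw": 0.0, "translation": [2, 3, 32], "rot": [0, 0, 0]},
    {"jaw": 0.0, "translation": [2, 3, 48], "rot": [0, 0, 0]},
    {"jaw": 0.0, "translation": [2, 3, 60], "rot": [0, 0, 0]},
    {"jaw": 0.0, "translation": [2, 3, 66], "rot": [0, 0, 0]},
    {"jaw": 0.0, "translation": [2, 3, 69], "rot": [0, 0, 0]},
    {"jaw": 0.0, "translation": [2, 3, 69], "rot": [0, 0, 0]},
    {"jaw": 0.0, "translation": [2, 3, 69], "rot": [0, 0, 0]}
  ]
}}

```text
time_s: 31.05
ee_pos: [0.588, 0.3567, 0.0472]
tcp_rot: [-0.0, 1.0, -0.0, 0.0]
wrist_force: [0.1, 1.1, -1.3]
width: 0.0089
gripper_force: 40.0
```

>>> {"fn": "apply_moves", "kwargs": {
  "motion": [
    {"jaw": 0.26, "translation": [0, 0, 0], "rot": [0, 0, 0]},
    {"jaw": 0.26, "translation": [0, 0, 0], "rot": [0, 0, 0]},
    {"jaw": 0.26, "translation": [0, 0, 0], "rot": [0, 0, 0]},
    {"jaw": 0.26, "translation": [0, 0, -15], "rot": [0, 0, 0]},
    {"jaw": 0.26, "translation": [0, 0, -50], "rot": [0, 0, 0]},
    {"jaw": 0.34, "translation": [0, 0, -90], "rot": [0, 0, 0]},
    {"jaw": 0.34, "translation": [-15, 38, -90], "rot": [0, 0, 0]},
    {"jaw": 0.34, "translation": [-30, 76, -90], "rot": [0, 0, 0]}
  ]
}}

```text
time_s: 31.72
ee_pos: [0.5583, 0.2814, 0.1392]
tcp_rot: [-0.001, 1.0, 0.001, 0.003]
wrist_force: [1.1, -0.8, -1.1]
width: 0.0318
gripper_force: 0.0
```

>>> {"fn": "apply_moves", "kwargs": {
  "motion": [
    {"jaw": 0.34, "translation": [-15, 36, 0], "rot": [0, 0, 0]},
    {"jaw": 0.34, "translation": [-30, 72, 0], "rot": [0, 0, 0]},
    {"jaw": 0.34, "translation": [-45, 108, 0], "rot": [0, 0, 0]},
    {"jaw": 0.34, "translation": [-60, 144, 0], "rot": [0, 0, 0]},
    {"jaw": 0.34, "translation": [-75, 180, 0], "rot": [0, 0, 0]},
    {"jaw": 0.34, "translation": [-88, 202, 0], "rot": [0, 0, 0]},
    {"jaw": 0.34, "translation": [-88, 206, 0], "rot": [0, 0, 0]},
    {"jaw": 0.34, "translation": [-88, 206, 0], "rot": [0, 0, 0]}
  ]
}}

```text
time_s: 32.38
ee_pos: [0.4698, 0.0736, 0.1373]
tcp_rot: [0.0, 1.0, -0.001, 0.001]
wrist_force: [0.4, -0.1, 0.3]
width: 0.0324
gripper_force: 0.0
```

```bash
sed -i 's/P\[...,0\]<.66)&(P\[...,0\]>.3))/P[...,0]<.66)\&(P[...,0]>.45)\&(P[...,2]>.03))/' look.py; python3 look.py s13.png; python3 - <<'E'
from h import *
s=snapshot('wrist'); t=snapshot('side')
cv2.imwrite('pics/w13.png',cv2.resize(np.hstack([s['frame'],t['frame'][:,100:500]]),None,fx=.76,fy=.76)[:,:,::-1])
E
```

```text
tcp [0.4698 0.0736 0.1373] 32.3833 0.0323669200087491
top drum 240 [0.5856 0.3551 0.0387] z 0.03 0.06
balls []
side drum 121 [0.5879 0.349  0.0391] z 0.03 0.051
side drum 174 [0.471  0.0671 0.0384] z 0.03 0.044
balls [[0.526, 0.104], [0.593, -0.017], [0.515, -0.058], [0.559, -0.063], [0.536, -0.071]]
arbor 21 [0.4697 0.0704 0.0584]
```

View pics/w13.png

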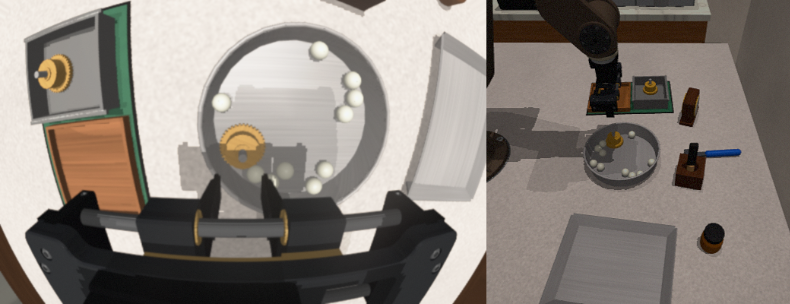

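Barrel A stands in the box (52,73), and B at (241,147) is centred under the fingers. Gripping B.

>>> {"fn": "apply_moves", "kwargs": {
  "motion": [
    {"jaw": 0.34, "translation": [-1, 0, 25], "rot": [0, 0, 0]},
    {"jaw": 0.34, "translation": [-1, 0, 50], "rot": [0, 0, 0]},
    {"jaw": 0.34, "translation": [-1, 0, 75], "rot": [0, 0, 0]},
    {"jaw": 0.34, "translation": [-1, 0, 90], "rot": [0, 0, 0]},
    {"jaw": 0.34, "translation": [-1, 0, 97], "rot": [0, 0, 0]},
    {"jaw": 0.34, "translation": [-1, 0, 97], "rot": [0, 0, 0]},
    {"jaw": 0.34, "translation": [-1, 0, 97], "rot": [0, 0, 0]},
    {"jaw": 0.0, "translation": [-1, 0, 97], "rot": [0, 0, 0]}
  ]
}}

```text
time_s: 33.25
ee_pos: [0.469, 0.0753, 0.0398]
tcp_rot: [0.0, 1.0, 0.0, 0.0]
wrist_force: [0.1, -0.7, -0.1]
width: 0.0292
gripper_force: 0.0
```

>>> {"fn": "apply_moves", "kwargs": {
  "motion": [
    {"jaw": 0.0, "translation": [0, 0, 0], "rot": [0, 0, 0]},
    {"jaw": 0.0, "translation": [0, 0, 0], "rot": [0, 0, 0]},
    {"jaw": 0.0, "translation": [0, 0, 0], "rot": [0, 0, 0]},
    {"jaw": 0.0, "translation": [0, 0, 0], "rot": [0, 0, 0]},
    {"jaw": 0.0, "translation": [0, 0, 0], "rot": [0, 0, 0]},
    {"jaw": 0.0, "translation": [0, 0, -12], "rot": [0, 0, 0]},
    {"jaw": 0.0, "translation": [0, 0, -40], "rot": [0, 0, 0]},
    {"jaw": 0.0, "translation": [0, 0, -70], "rot": [0, 0, 0]}
  ]
}}

```text
time_s: 33.92
ee_pos: [0.4676, 0.0747, 0.1094]
tcp_rot: [0.0, 1.0, -0.0, -0.002]
wrist_force: [0.4, 0.6, -3.0]
width: 0.0092
gripper_force: 40.0
```

>>> {"fn": "apply_moves", "kwargs": {
  "motion": [
    {"jaw": 0.0, "translation": [0, 0, -18], "rot": [0, 0, 0]},
    {"jaw": 0.0, "translation": [0, 0, -20], "rot": [0, 0, 0]},
    {"jaw": 0.0, "translation": [0, 0, -20], "rot": [0, 0, 0]}
  ]
}}

```text
time_s: 34.17
ee_pos: [0.4688, 0.0747, 0.1302]
tcp_rot: [-0.0, 1.0, -0.0, 0.001]
wrist_force: [-0.5, 0.5, -1.7]
width: 0.0088
gripper_force: 40.0
```

>>> {"fn": "apply_moves", "kwargs": {
  "motion": [
    {"jaw": 0.0, "translation": [14, -30, 0], "rot": [0, 0, 0]},
    {"jaw": 0.0, "translation": [31, -64, 0], "rot": [0, 0, 0]},
    {"jaw": 0.0, "translation": [48, -99, 0], "rot": [0, 0, 0]},
    {"jaw": 0.0, "translation": [64, -134, 0], "rot": [0, 0, 0]},
    {"jaw": 0.0, "translation": [81, -169, 0], "rot": [0, 0, 0]},
    {"jaw": 0.0, "translation": [96, -200, 0], "rot": [0, 0, 0]},
    {"jaw": 0.0, "translation": [103, -215, 0], "rot": [0, 0, 0]},
    {"jaw": 0.0, "translation": [103, -215, 0], "rot": [0, 0, 0]}
  ]
}}

```text
time_s: 34.83
ee_pos: [0.5718, 0.2925, 0.1268]
tcp_rot: [0.0, 1.0, 0.001, -0.001]
wrist_force: [-0.6, 0.3, -2.5]
width: 0.0087
gripper_force: 40.0
```

>>> {"fn": "apply_moves", "kwargs": {
  "motion": [
    {"jaw": 0.0, "translation": [0, 0, 10], "rot": [0, 0, 0]},
    {"jaw": 0.0, "translation": [0, 0, 18], "rot": [0, 0, 0]},
    {"jaw": 0.0, "translation": [0, 0, 18], "rot": [0, 0, 0]},
    {"jaw": 0.0, "translation": [0, 0, 18], "rot": [0, 0, 0]}
  ]
}}

```text
time_s: 35.17
ee_pos: [0.5711, 0.2885, 0.1104]
tcp_rot: [0.0, 1.0, -0.001, -0.001]
wrist_force: [-0.7, 0.5, -1.3]
width: 0.0091
gripper_force: 40.0
```

>>> {"fn": "apply_moves", "kwargs": {
  "motion": [
    {"jaw": 0.0, "translation": [0, -1, 15], "rot": [0, 0, 0]},
    {"jaw": 0.0, "translation": [0, -1, 32], "rot": [0, 0, 0]},
    {"jaw": 0.0, "translation": [0, -1, 48], "rot": [0, 0, 0]},
    {"jaw": 0.0, "translation": [0, -1, 60], "rot": [0, 0, 0]},
    {"jaw": 0.0, "translation": [0, -1, 66], "rot": [0, 0, 0]},
    {"jaw": 0.0, "translation": [0, -1, 68.5], "rot": [0, 0, 0]},
    {"jaw": 0.0, "translation": [0, -1, 68.5], "rot": [0, 0, 0]},
    {"jaw": 0.0, "translation": [0, -1, 68.5], "rot": [0, 0, 0]}
  ]
}}

```text
time_s: 35.83
ee_pos: [0.5721, 0.2907, 0.0438]
tcp_rot: [-0.0, 1.0, -0.0, 0.0]
wrist_force: [0.2, -0.9, -1.5]
width: 0.0088
gripper_force: 40.0
```

>>> {"fn": "apply_moves", "kwargs": {
  "motion": [
    {"jaw": 0.0, "translation": [0, 0, 0], "rot": [0, 0, 0]},
    {"jaw": 0.26, "translation": [0, 0, 0], "rot": [0, 0, 0]},
    {"jaw": 0.26, "translation": [0, 0, 0], "rot": [0, 0, 0]},
    {"jaw": 0.26, "translation": [0, 0, 0], "rot": [0, 0, 0]},
    {"jaw": 0.26, "translation": [0, 0, -15], "rot": [0, 0, 0]},
    {"jaw": 0.26, "translation": [0, 0, -50], "rot": [0, 0, 0]},
    {"jaw": 0.34, "translation": [0, 0, -90], "rot": [0, 0, 0]},
    {"jaw": 0.34, "translation": [0, 0, -130], "rot": [0, 0, 0]}
  ]
}}

```text
time_s: 36.5
ee_pos: [0.5713, 0.2905, 0.1745]
tcp_rot: [0.0, 1.0, -0.0, -0.0]
wrist_force: [0.5, 0.0, -0.6]
width: 0.0308
gripper_force: 0.0
```

>>> {"fn": "apply_moves", "kwargs": {
  "motion": [
    {"jaw": 0.34, "translation": [-20, 36, 0], "rot": [0, 0, 0]},
    {"jaw": 0.34, "translation": [-40, 72, 0], "rot": [0, 0, 0]},
    {"jaw": 0.34, "translation": [-60, 108, 0], "rot": [0, 0, 0]},
    {"jaw": 0.34, "translation": [-80, 144, 0], "rot": [0, 0, 0]},
    {"jaw": 0.34, "translation": [-95, 175, 0], "rot": [0, 0, 0]},
    {"jaw": 0.34, "translation": [-95, 205, 0], "rot": [0, 0, 0]},
    {"jaw": 0.34, "translation": [-95, 205, 0], "rot": [0, 0, 0]},
    {"jaw": 0.34, "translation": [-95, 205, 0], "rot": [0, 0, 0]}
  ]
}}

```text
time_s: 37.17
ee_pos: [0.4769, 0.0847, 0.1737]
tcp_rot: [-0.0, 1.0, -0.001, 0.001]
wrist_force: [-0.6, 0.7, -0.1]
width: 0.0324
gripper_force: 0.0
```

```bash
python3 look.py s14.png; python3 - <<'E'
from h import *
s=snapshot('wrist'); t=snapshot('side')
cv2.imwrite('pics/w14.png',cv2.resize(np.hstack([s['frame'],t['frame'][:,100:500]]),None,fx=.76,fy=.76)[:,:,::-1])
E
```

```text
tcp [0.4769 0.0847 0.1737] 37.1667 0.0324220440329184
top drum 243 [0.5857 0.3552 0.0385] z 0.03 0.063
top drum 239 [0.5709 0.2897 0.0388] z 0.03 0.044
balls []
side drum 119 [0.5883 0.3488 0.0392] z 0.031 0.053
side drum 117 [0.5726 0.2857 0.0398] z 0.03 0.044
balls [[0.594, -0.016], [0.515, -0.058], [0.559, -0.063], [0.536, -0.07]]
```

View pics/w14.png

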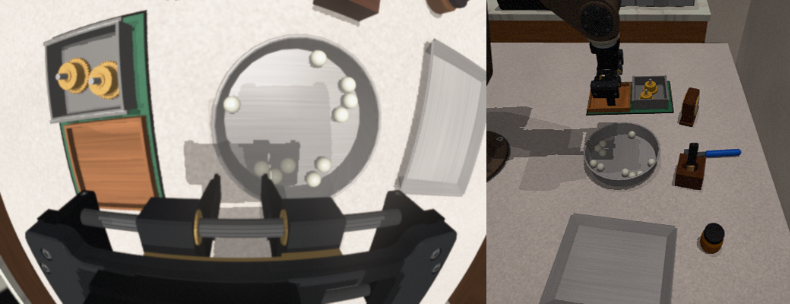

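Both barrels stand in the box (72,76) and (103,80), all ten balls are in the bowl, the rod is in its block, and the gripper touches nothing. Handing in.

```bash
python3 -c "
from bench import *
print(hand_in())"
```

```text
the job is handed in; nothing more can be done
None
```

I handed the job in, and the interface returned no verdict. The last pictures show both barrels upright in the deep box (this run had no columns), all ten balls in the bowl and the rod back in its block after three full rounds plus a wider sweep. The clock, jar and key look untouched. One small doubt: two or three outer balls may have moved slightly less than 15 mm by the last left pass.

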